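Re-home a furnace's sample carousel, then click it forward two stations

TASK

Re-home the sample carousel in front of the tube furnace, then bring up the second station: flip the pawl clear of the ratchet, turn the drum back anticlockwise by its knob until its dog just rests against the home stop, and flip the pawl back in. Then advance the drum clockwise two clicks, one at a time: after each click ease it back lightly until the tooth is seated on the pawl and let it rest there a moment. Never force the ratchet against the pawl or ram the stop, keep off the quartz tube, and leave everything else on the bench where it is.

Things in the scene. Friction and masses are not known exactly. Their poses are not given: they have to be found in the camera images.
- carousel: the carousel's fixed white housing, 250 x 250 mm, 46 mm high; origin at its underside on the drum's axis, z up. On its +y side, 215 to 515 mm off, stands the furnace, 200 mm wide in x, 187 mm high. The pawl is on its -y side. The clamped home stop (stop_c0) is a dark post and padded finger at the drum's rim, about 35 degrees from +x towards +y, 66 to 82 mm high
- knob (a point): point on the drum's axis, 116 mm above the bench, at the height to grip the black round knob: 50 mm in diameter, from 92 to 136 mm above the bench; the cups below it stand up to 89 mm. A firm grip (30 N or more) carries it through a click; a light one (about 14 N) turns the drum between clicks but slips before it can overload the stop or the pawl
- thumb (a point): point on the black upright thumb post on the pawl's tail: 12 mm in diameter, top 96 mm above the bench, this point 83 mm; the tail bar below is 59 mm high. Pawl in, the post is at (0, -160 mm) of the carousel; freed, at (+31, -150 mm). Push it along the carousel's +x to free the pawl, along -x to put it in, with about 3 N; it snaps over half-way and then stays
- pawl_swing (a joint): swing of the pawl about its upright pivot at (0, -107 mm) of the carousel, rad: about 0 down in a notch, up to 0.17 riding on a tooth, 0.62 fully freed; its spring tips over at 0.32 and holds it on either side. Freed, it lets the drum turn both ways; in, clockwise only
- drum_turn (a joint): turn of the drum, rad, growing clockwise seen from above (the advance). 12 teeth, 0.524 apart: the pawl clicks in behind a tooth at 0.26, 0.78, 1.31, 1.83, and the tooth eased back seats on it at these values. The home stop is met between -0.1 and 0.1, differently each time, so the first click from home is 0.26, the second 0.78. Starts at 1.0 to 1.9, pawl in
- drum: all that turns with the knob: steel ratchet ring (184 mm across, teeth 7 mm deep, 50 to 60 mm up), sample drum 144 mm across with 12 white cups, and the dog, a dark block 10 mm wide on the drum's side, 82 mm from the axis, 66 to 80 mm up. Dry drag about 0.12 N m, about 0.3 N m to climb a tooth; it stays where left. Origin on the axis at bench height
- pawl: the steel pawl: hooked nose on the ratchet, tail and thumb post; origin on its pivot axis at the height of the bench
- tube: the furnace's quartz tube, 34 mm in diameter, axis level along the carousel's +y and 105 mm above the bench, from its mouth (the origin, 92 mm from the drum's axis) to the furnace 136 mm on; fragile
- crucible: a loose white porcelain crucible, 32 mm across, 28 mm high; origin at its underside
- spatula: a loose steel spatula lying between the robot and the carousel, 145 mm long, 4 mm thick; origin under its middle
- jar: a loose clear jar with a white cap, 50 mm across, 60 mm high; origin at its underside
- dish: a loose glass dish, 80 mm across, 15 mm high; origin at its underside
- flask: a loose glass bottle with a black cap, 48 mm across, 90 mm high; origin at its underside

How it is judged:
On the way, in this order (a step that is already met when the one before it is completed fails the run):
1. the pawl is flipped clear of the ratchet (value of joint pawl_swing above 0.45 rad), for 0.2 s.
2. the drum is back home: its dog presses lightly on the home stop (contact force between drum and stop_c0 above 0.5 N), for 0.1 s.
3. the pawl is flipped back in while the dog is still at the stop (drum_turn below 0.2) (value of joint pawl_swing below 0.19 rad and value of joint drum_turn below 0.2 rad), for 0.2 s.
4. first click: the drum rests with the first tooth seated back on the pawl (value of joint drum_turn between 0.21 and 0.31 rad and velocity of joint drum_turn between -0.15 and 0.15 rad/s and value of joint pawl_swing below 0.12 rad), for 0.4 s.
5. second click: the drum rests with the next tooth seated back on the pawl (value of joint drum_turn between 0.734 and 0.834 rad and velocity of joint drum_turn between -0.15 and 0.15 rad/s and value of joint pawl_swing below 0.12 rad), for 0.4 s.
At the end, for the whole second after the job is handed in: the drum is at rest two clicks on from home with the tooth seated back on the pawl (drum_turn within about 0.05 rad of the second notch, 0.784) and the pawl is in (pawl_swing below 0.12) (all of step 5); the robot touches nothing.
It fails at once if the ratchet is forced against the pawl (more than 18 N between them) (contact force between drum and pawl above 18 N).
It fails at once if the dog is rammed into the home stop (more than 15 N) (contact force between drum and stop_c0 above 15 N).
It fails at once if the quartz tube is knocked (more than 4 N) (contact force between tube and anything else above 4 N).
It fails at once if a bystander is moved by more than 15 mm (distance of any of crucible, spatula, jar, dish, flask from where it was at the start of the episode above 0.015 m).
It also fails if it takes over 72 s, if anything falls off the work surface, if the arm or the gripper's body presses on something with over 40 N, if the wrist force passes 120 N, or if a joint passes its speed limit or range.

ROBOT

A 7-joint arm with a two-finger parallel gripper is mounted at the origin on the work surface. World frame = base frame: x ahead of the robot, y to its left, z up, the work surface at z = 0. Lengths are in m, angles in rad, forces in N, time in s.
With the tool pointing down it reaches from about 0.425 to 0.825 m from the base axis. Payload 3.6 kg.
Tool frame: the origin (TCP) lies midway between the tips of the shut fingers; the grasp point (between the pads) lies 19 mm behind it (manip.hold_point_z is the distance from the TCP to the grasp point, in m); z points along the fingers, y is the direction in which the jaws open and shut (so a half turn about z gives the same grasp; the last joint's range is limited). The gripper opens to 85 mm and grips with 20 to 120 N. Pads are 22 mm wide; open, the fingers measure 114 mm over their backs; the gripper's body (76 mm by 85 mm) begins 54 mm behind the grasp point. The pads swing forward as they close: fully open they stand 13 mm farther back than shut.
Start: joints at [-1.268, 0.615, -0.013, 1.423, 0.008, 1.103, -0.04], TCP at [0.21, 0.615, 0.231] pointing down, gripper open.
Joint ranges: [-3.12, 3.12], [-0.3, 2.06], [-1.34, 1.32], [0.26, 2.42], [-1.36, 4.5], [0.01, 1.98], [-2.84, 2.84]. Speed limits (rad/s): [2.79, 2.79, 3.14, 3.14, 3.14, 3.14, 3.14].

INTERFACE

Orientations are given as a rotation vector (axis times angle).
In Python, from rig import manip, cams gives the robot as it stands.
- The arm moves only by the tool step_arm, never from a script. Its argument "plan" is a list of rows, each a list of 3 entries, a list of its own where there are three numbers: the opening, from 0 (shut) to 1 (fully open), then the shift along the tool's x, y, z in m, then the turn about the tool's z in degrees. A call has 1 to 5 rows; each row is the pose to reach, as a shift and turn from the pose commanded when the call began, along the tool's axes at that moment; what a row does not reach only later rows make up. A row lasts 1/10 s, in which the tool goes at most 50 mm and 8.59 degrees, less where a joint would pass 70% of its speed; a pose out of reach is approached as far as the arm can. A call with a gripper value outside its range is refused whole. The fingers move at their own pace and stop on an object; "force" is the grip in N (left out, the last holds). Time passes only in rows, so rows that repeat a pose let the fingers close. It gives the time, the measured TCP pose, the force and the opening at its end, in the units of the state.
- manip.observe(): the state, without advancing time (a new reading comes with each control period).
- cams.capture(name): name is "side" or "top"; returns a dict with "pixels" (384x512x3 uint8, red, green, blue), "mtx" (3x3 intrinsics, pixels), "R" (3x3) and "t" (3): a world point X has camera coordinates R X + t. Camera axes: x right, y down, z forward; pixel columns grow to the right and rows downward; lengths in m; the calibration is good to about 2 mm. A picture is of the moment at which its call begins. There is no depth.
- manip.job_done(): hands the job in, once; it reports no verdict.
The state is a dict: "time_s": time; "joint_pos": joint angles; "qd": joint speeds; "tau": joint torques, N m; "position": TCP position; "tcp_rot": TCP orientation; "force": force on the tool from outside, world axes, zero at the start; "moment": the same for the moment, N m; "gripper_width": finger opening in m.
Only numpy, scipy, OpenCV 4.12 (cv2) and the standard library are available. Lean on these libraries where they do the work, as an engineer would, in place of code of your own. Each camera call takes 0.05 s, during which the arm holds its last target.

## Working session

There is one attempt and no reset: what is moved stays moved. The work goes in short steps, Python scripts to look and compute and a tool call to move; the robot and the scene stay as the last step left them, time stands still between calls to the robot, and variables do not carry over. Pictures are saved under pics/ and viewed, and the job is handed in when it is done.

Besides the shell and the picture viewer there is one more tool, called after ">>>" as a command line: name --argument value ..., lists and objects as JSON in quotes. step_arm: Moves the arm, as the interface text tells. Its arguments: {"type":"object","properties":{"plan":{"type":"array","items":{"type":"array"}},"force":{"type":"number"}},"required":["plan"]}

```bash
ls -la; mkdir -p pics
python3 - <<'E'
from rig import manip, cams
import cv2
s=manip.observe()
for k,v in s.items(): print(k,v)
print(manip.hold_point_z)
for n in("side","top"):
    c=cams.capture(n); cv2.imwrite(f"pics/{n}0.png",cv2.cvtColor(c["pixels"],cv2.COLOR_RGB2BGR))
    print(n,c["mtx"],c["R"],c["t"])
E
```

```text
total 12
drwxr-xr-x  3 agent agent 4096 Dec  7 15:12 .
drwxr-xr-x 23 root  root  4096 Dec  7 15:12 ..
drwxr-xr-x  2 agent agent 4096 Dec  7 15:12 pics
time_s 0.0
joint_pos [-1.26749624  0.61594778 -0.01260924  1.42494688  0.00812333  1.10340949
 -0.04039125]
qd [-0.00049845 -0.00164111  0.00076417 -0.00050643  0.00039447  0.00037179
  0.00093237]
tau [ 1.20002128e-04 -4.69229400e+01  2.58921068e-01 -1.71038622e+01
  9.86026746e-03  9.63192695e-03 -1.37335383e-05]
position [0.21025085 0.61422117 0.23010376]
tcp_rot [-0.51551815 -3.09862699  0.00413808]
force [ 0.40537733 -0.58713063  0.0570787 ]
moment [0.04514696 0.00095859 0.01148734]
gripper_width 0.08500255038520008
0.0187
side [[405.8564581    0.         252.34231937]
 [  0.         405.8564581  189.42770667]
 [  0.           0.           1.        ]] [[ 0.71258689 -0.70141054  0.01559407]
 [-0.50754926 -0.53072722 -0.67876533]
 [ 0.48436935  0.47576452 -0.73418966]] [-0.48524462  0.28693813  0.74997267]
top [[379.0185777    0.         261.9742083 ]
 [  0.         379.0185777  186.49226831]
 [  0.           0.           1.        ]] [[ 0.00536249 -0.99927086  0.03780205]
 [-0.99689059 -0.00831398 -0.07835831]
 [ 0.07861546 -0.03726431 -0.9962083 ]] [-0.12462739  0.56690601  0.84090811]
```

View pics/side0.png

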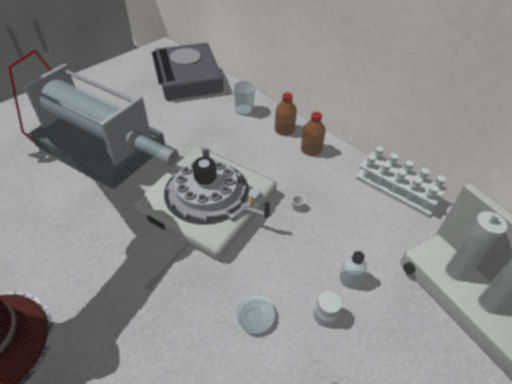

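View pics/top0.png

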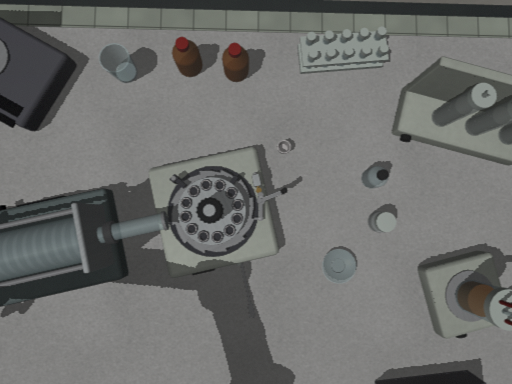

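```bash
cat > h.py <<'E'
import numpy as np, cv2
from rig import manip, cams
def cap(n): return cams.capture(n)
def ray(c,u,v):
    d=np.linalg.solve(c["mtx"],[u,v,1.]); R=np.array(c["R"]); o=-R.T@np.array(c["t"]); return o,R.T@d
def onplane(c,u,v,z):
    o,d=ray(c,u,v); return o+d*(z-o[2])/d[2]
def proj(c,X):
    p=np.array(c["mtx"])@(np.array(c["R"])@np.array(X)+np.array(c["t"])); return p[:2]/p[2]
def crop(c,x0,y0,w,h,s,fn):
    im=cv2.cvtColor(c["pixels"],cv2.COLOR_RGB2BGR)[y0:y0+h,x0:x0+w]
    cv2.imwrite(fn,cv2.resize(im,None,fx=s,fy=s,interpolation=cv2.INTER_CUBIC))
def tri(c1,p1,c2,p2):
    o1,d1=ray(c1,*p1);o2,d2=ray(c2,*p2)
    A=np.stack([d1,-d2],1);t=np.linalg.lstsq(A,o2-o1,rcond=None)[0]
    a=o1+t[0]*d1;b=o2+t[1]*d2;return (a+b)/2,np.linalg.norm(a-b)
E
python3 - <<'E'
from h import *
t=cap("top");s=cap("side")
print(proj(t,[0,0,0]),proj(s,[0,0,0]),proj(t,manip.observe()["position"]),proj(s,manip.observe()["position"]))
crop(t,140,130,170,155,4.5,"pics/t1.png"); crop(s,125,130,180,130,4.4,"pics/s1.png")
print(manip.observe()["time_s"])
E
```

```text
[205.80148909 442.01116157] [-10.25346897 344.70762278] [-194.78346355  395.84980236] [-65.22822341  63.51067361]
0.2
```

View pics/t1.png

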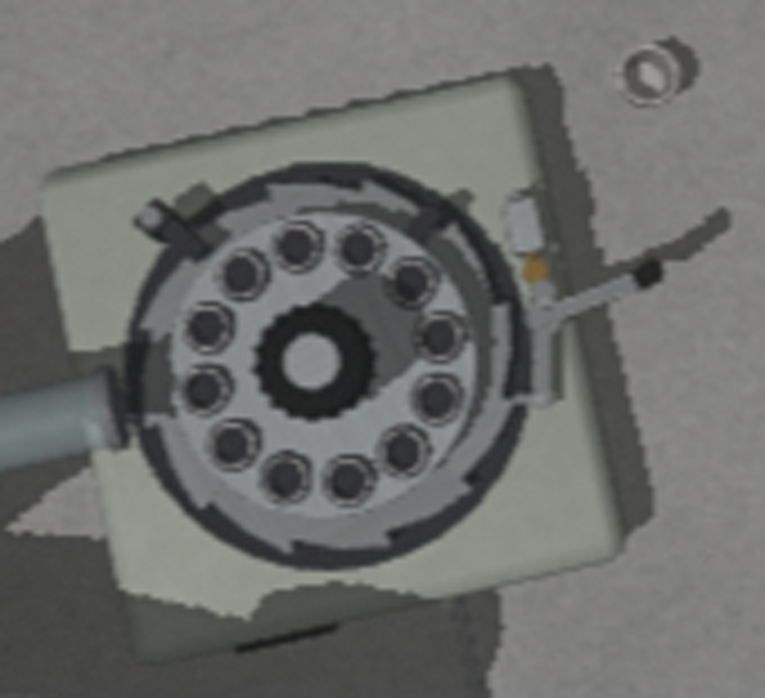

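View pics/s1.png

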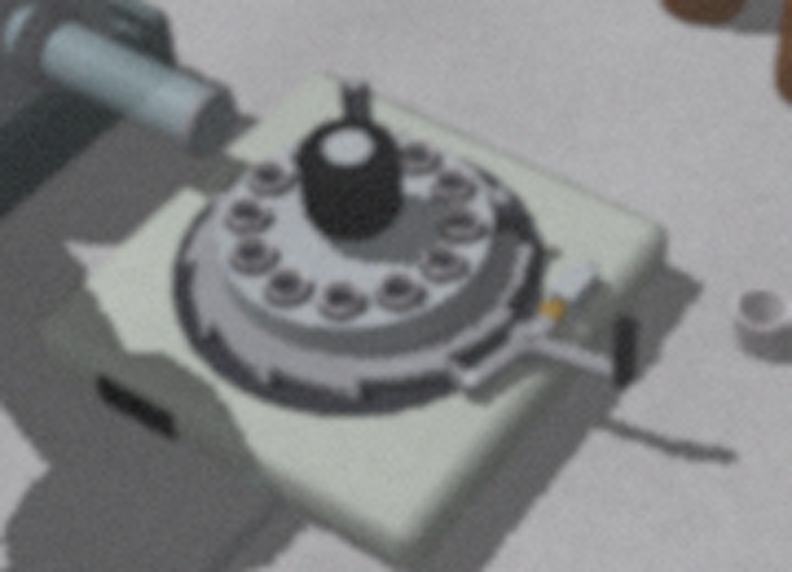

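Run:
```python
from h import *
t=cap("top");s=cap("side")
k,e=tri(t,(209.3,210.2),s,(204.1,163.6)); print("knobtop",k,e, onplane(t,209.3,210.2,.136),onplane(s,204.1,163.6,.136))
p,e=tri(t,(284.4,190),s,(267,202.7)); print("thumbtop",p,e,onplane(t,284.4,190,.096),onplane(s,267,202.7,.096))
# masks
for c,n,(x0,y0,x1,y1),z in((t,"t",(195,195,224,226),.136),(s,"s",(190,155,218,188),.136),(t,"tt",(278,182,292,198),.096),(s,"st",(260,195,275,222),.096)):
    g=cv2.cvtColor(c["pixels"],cv2.COLOR_RGB2GRAY)[y0:y1,x0:x1]
    print(n,g.min(),g.max()); 
    m=(g<60).astype(np.uint8); nn,l,st,ce=cv2.connectedComponentsWithStats(m)
    for i in range(1,nn):
        if st[i,4]>8: print(st[i]+[x0,y0,0,0,0],ce[i]+[x0,y0])
print(manip.observe()["position"])
crop(t,120,240,200,140,4,"pics/t2.png")
# housing light plane, furnace tube directions
crop(s,0,60,260,200,3,"pics/s2.png")
```

```text
knobtop [ 0.51270651 -0.01399772  0.13399646] 0.0035953095927921805 [ 0.51127856 -0.01306397  0.136     ] [ 0.51279879 -0.01691641  0.136     ]
thumbtop [ 0.55659926 -0.16652942  0.09448588] 0.0036126613948548893 [ 0.55512488 -0.16518467  0.096     ] [ 0.55710077 -0.16845483  0.096     ]
t 27 144
[197 197  27  26 387] [210.28165375 209.87338501]
s 34 178
[193 156  23  28 380] [204.67105263 172.58157895]
tt 33 133
[280 187   7   7  31] [283.51612903 190.        ]
st 44 174
[265 202   4  15  52] [266.5        209.19230769]
[0.21039664 0.61472675 0.23089201]
```

View pics/t2.png

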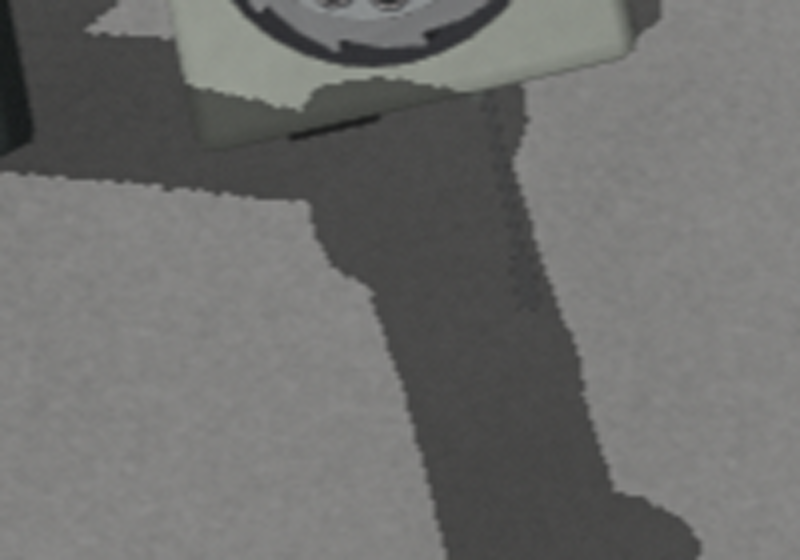

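View pics/s2.png

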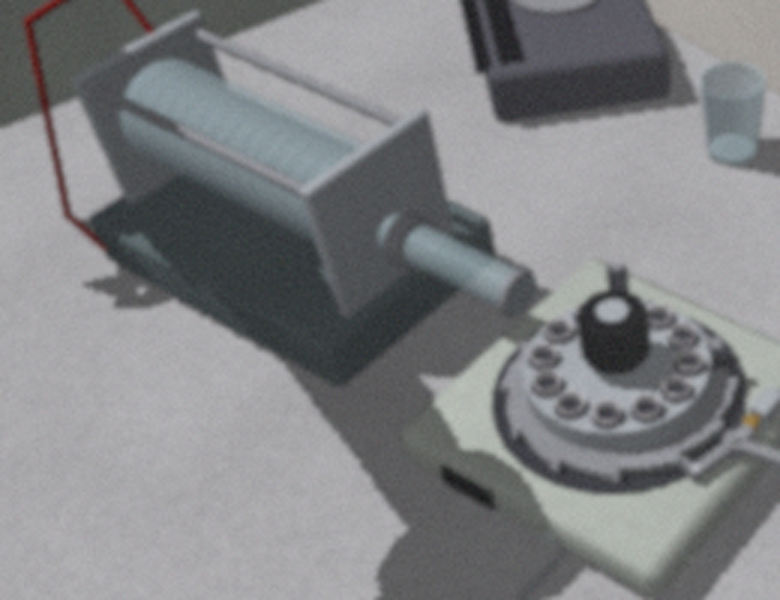

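Run:
```python
from h import *
t=cap("top");s=cap("side")
f=lambda x,y:(140+x/4.5-.4,130+y/4.5-.4)
a=[onplane(t,*f(*q),.046)[:2] for q in((45,178),(525,70),(625,548),(142,660))]
print(a); 
for i in range(4):
    d=a[(i+1)%4]-a[i]; print(np.hypot(*d),np.degrees(np.arctan2(d[1],d[0])))
print("center",np.mean(a,0))
# side
g=lambda x,y:(125+x/4.4-.4,130+y/4.4-.4)
b=[onplane(s,*g(*q),.046)[:2] for q in((325,75),(660,232),(395,545),(50,320))]
print(b,np.mean(b,0))
for i in range(4):
    d=b[(i+1)%4]-b[i]; print(np.hypot(*d),np.degrees(np.arctan2(d[1],d[0])))
# ring dark groove ellipse centre: outer dark circle
def kb(c,u,v,z): return onplane(c,u,v,z)[:2]
# tube axis from top: mid points
P=kb(t,*f(0,440),.105);Q=kb(t,*f(110,408),.105);d=P-Q;print("tube",P,Q,np.degrees(np.arctan2(d[1],d[0]))-90)
# stop, dog
for n,q,z in(("stop",(150,215),.082),("stoptip",(205,245),.082),("dog",(432,222),.08),("nose",(540,395),.06)):
    print(n,kb(t,*f(*q),z))
o=manip.observe();print(o["time_s"])
```

```text
[array([0.60241864, 0.12878636]), array([ 0.65903473, -0.1066192 ]), array([ 0.42311365, -0.157082  ]), array([0.36928886, 0.07593952])]
0.2421180689278908 -76.47693950320453
0.24125764774896077 -167.9265405116038
0.23915714470000973 103.00642513858392
0.23904451545097968 12.77219765686121
center [ 0.51346397 -0.01474383]
[array([0.59959419, 0.11965224]), array([ 0.64977471, -0.10727655]), array([ 0.41137214, -0.16097426]), array([0.37355882, 0.06888558])] [ 0.50857496 -0.01992825]
0.2324107535736519 -77.53089994494242
0.24437517873579256 -167.30654762972378
0.2329493336532552 99.34182904587928
0.23166623267896 12.658354446761797
tube [0.47613493 0.13024076] [0.49074731 0.08146155] 16.67619815229942
stop [0.58099721 0.07011497]
stoptip [0.56705756 0.04412426]
dog [ 0.57909085 -0.06224462]
nose [ 0.49751587 -0.11461004]
0.4
```

>>> step_arm --plan '[[0.5, [-0.01, -0.01, -0.04], 0], [0.5, [-0.04, -0.045, -0.05], 0], [0.5, [-0.07, -0.08, -0.05], 0], [0.5, [-0.105, -0.115, -0.05], 0], [0.5, [-0.14, -0.15, -0.05], 0]]' --force 30

```text
time_s: 0.9
position: [0.2949, 0.426, 0.2817]
tcp_rot: [0.515, 3.099, 0.001]
force: [1.4, 0.1, -0.7]
gripper_width: 0.0428
```

>>> step_arm --plan '[[0.5, [-0.034, -0.036, 0], 0], [0.5, [-0.068, -0.072, 0], 0], [0.5, [-0.102, -0.108, 0], 0], [0.5, [-0.136, -0.144, 0], 0], [0.5, [-0.17, -0.18, 0], 0]]'

```text
time_s: 1.4
position: [0.3975, 0.2005, 0.2817]
tcp_rot: [0.515, 3.098, 0.001]
force: [1.0, 0.6, 0.8]
gripper_width: 0.0426
```

>>> step_arm --plan '[[0.5, [-0.034, -0.036, 0], 0], [0.5, [-0.068, -0.072, 0], 0], [0.5, [-0.102, -0.108, 0], 0], [0.5, [-0.136, -0.144, 0], 0], [0.5, [-0.17, -0.18, 0], 0]]'

```text
time_s: 1.9
position: [0.5001, -0.0248, 0.2817]
tcp_rot: [0.515, 3.098, 0.001]
force: [0.2, 0.9, -0.2]
gripper_width: 0.0427
```

>>> step_arm --plan '[[0.5, [-0.034, -0.036, 0], 8.5], [0.5, [-0.068, -0.072, 0.02], 17], [0.5, [-0.098, -0.114, 0.04], 25.5], [0.5, [-0.098, -0.114, 0.06], 34], [0.5, [-0.098, -0.114, 0.07], 42]]'

```text
time_s: 2.4
position: [0.5541, -0.1656, 0.2092]
tcp_rot: [-1.606, -2.698, 0.004]
force: [0.9, 1.4, 0.1]
gripper_width: 0.0424
```

>>> step_arm --plan '[[0.5, [0, 0, 0], 8], [0.5, [0, 0, 0], 16.2], [0.5, [0, 0, 0], 16.2], [0.5, [0, 0, 0], 16.2]]'

```text
time_s: 2.8
position: [0.5554, -0.1624, 0.2114]
tcp_rot: [1.953, 2.46, -0.0]
force: [0.6, 0.1, -0.6]
gripper_width: 0.0427
```

Run:
```python
from h import *
t=cap("top");s=cap("side")
crop(t,140,130,170,155,4.5,"pics/t3.png"); crop(s,125,100,220,160,3.6,"pics/s3.png")
o=manip.observe();print(o["time_s"],o["position"],o["tcp_rot"],o["joint_pos"],o["gripper_width"],o["force"])
```

```text
2.9 [ 0.55535882 -0.16248856  0.21152746] [1.95478555e+00 2.45903394e+00 5.19421162e-04] [-0.05783834  0.5602887   0.48816512  1.67493411 -0.3046221   0.98229759
  0.76508631] 0.04261018543777125 [-0.08186063 -0.06284344 -0.22377768]
```

View pics/s3.png

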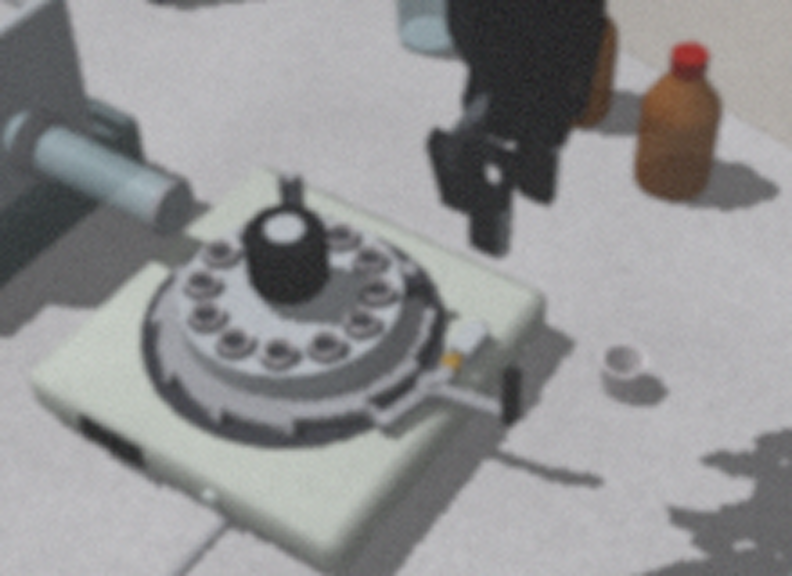

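View pics/t3.png

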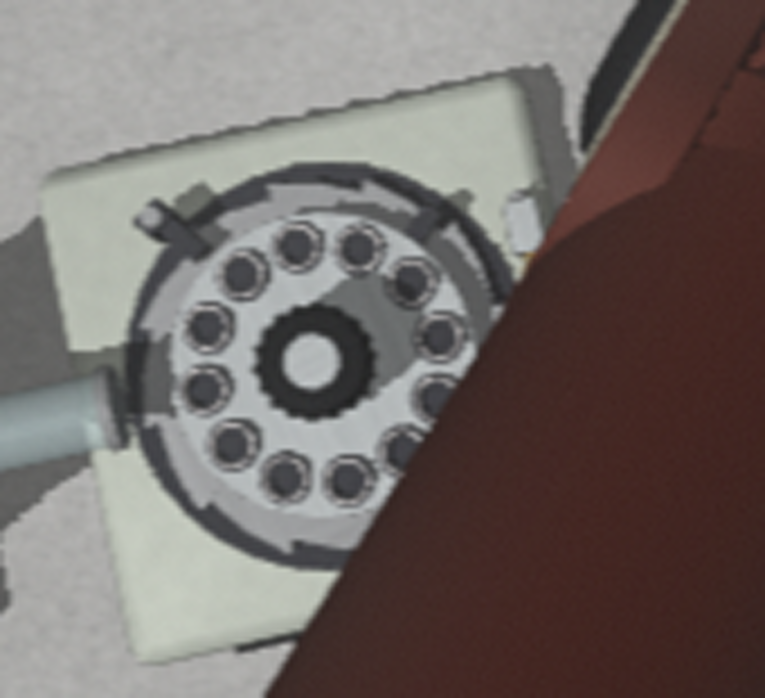

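>>> step_arm --plan '[[0.5, [0, 0, 0.04], 0], [0.5, [0, 0, 0.08], 0], [0.5, [0, 0, 0.09], 0], [0.5, [0, 0, 0.1], 0], [0.5, [0, 0, 0.1], 0]]'

```text
time_s: 3.4
position: [0.5554, -0.1629, 0.1114]
tcp_rot: [1.957, 2.457, -0.0]
force: [0.1, 0.3, 0.3]
gripper_width: 0.0429
```

Run:
```python
from h import *
s=cap("side")
crop(s,205,130,130,100,6,"pics/s4.png")
o=manip.observe();print(o["time_s"],o["position"],o["gripper_width"],o["force"])
```

```text
3.45 [ 0.55601731 -0.16307132  0.1122536 ] 0.042693466658628006 [ 0.41449427 -0.0103983  -0.04415573]
```

View pics/s4.png

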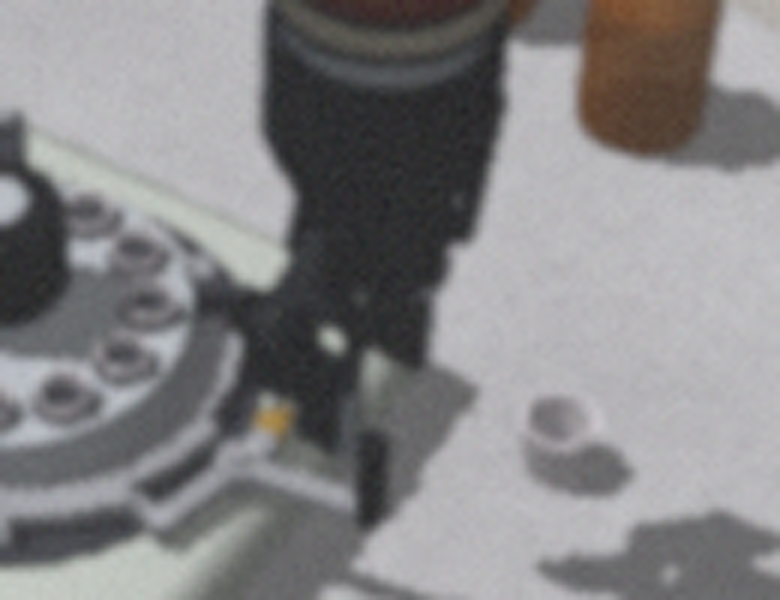

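>>> step_arm --plan '[[0.5, [0, 0, 0.015], 0], [0.5, [0, 0, 0.03], 0], [0.5, [0, 0, 0.044], 0], [0.5, [0, 0.005, 0.044], 0], [0.5, [0, 0.01, 0.044], 0]]'

```text
time_s: 3.95
position: [0.566, -0.1606, 0.068]
tcp_rot: [1.957, 2.456, 0.001]
force: [0.5, -0.6, 0.4]
gripper_width: 0.0425
```

>>> step_arm --plan '[[0.5, [0, 0.004, 0], 0], [0.5, [0, 0.008, 0], 0], [0.5, [0, 0.012, 0], 0], [0.5, [0, 0.016, 0], 0], [0.5, [0, 0.019, 0], 0]]'

```text
time_s: 4.45
position: [0.5845, -0.1558, 0.0674]
tcp_rot: [1.956, 2.457, 0.001]
force: [0.1, 0.3, -0.2]
gripper_width: 0.0425
```

Run:
```python
from h import *
s=cap("side")
crop(s,205,130,130,100,6,"pics/s5.png")
o=manip.observe();print(o["time_s"],o["position"],o["gripper_width"],o["force"])
```

```text
4.5 [ 0.58518708 -0.15565645  0.06742208] 0.0429239363675947 [ 0.82685568 -0.06228307 -0.62506475]
```

View pics/s5.png

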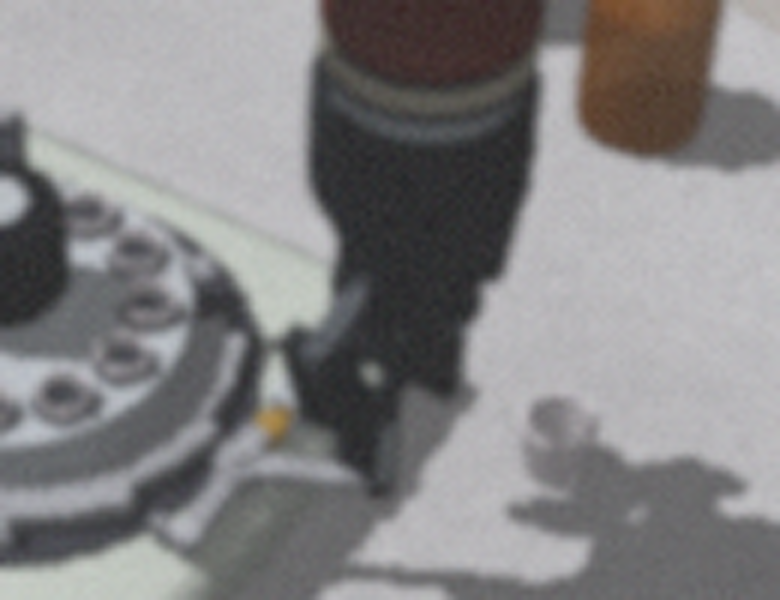

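>>> step_arm --plan '[[0.5, [0, 0, -0.03], 0], [0.5, [0, 0, -0.07], 0], [0.5, [0, 0, -0.12], 0], [1.0, [0.03, -0.01, -0.13], 8], [1.0, [0.07, -0.02, -0.13], 16]]'

```text
time_s: 5.0
position: [0.5505, -0.0951, 0.2007]
tcp_rot: [2.286, 2.143, 0.007]
force: [0.1, 1.5, -0.7]
gripper_width: 0.0706
```

Run:
```python
from h import *
s=cap("side")
crop(s,145,100,190,140,4.2,"pics/s6.png")
o=manip.observe();print(o["time_s"],o["position"],o["tcp_rot"],o["joint_pos"],o["gripper_width"],o["force"],o["moment"])
```

```text
5.05 [ 0.5460886  -0.08311399  0.19783936] [-2.27773728 -2.15250791 -0.00671563] [-0.24921341  0.55411284  0.5715976   1.76372526 -0.37105176  0.93639713
  0.42269654] 0.07685925016821298 [-2.8583223   5.56578071 -1.63332193] [ 0.40672979  0.29898648 -0.05878263]
```

View pics/s6.png

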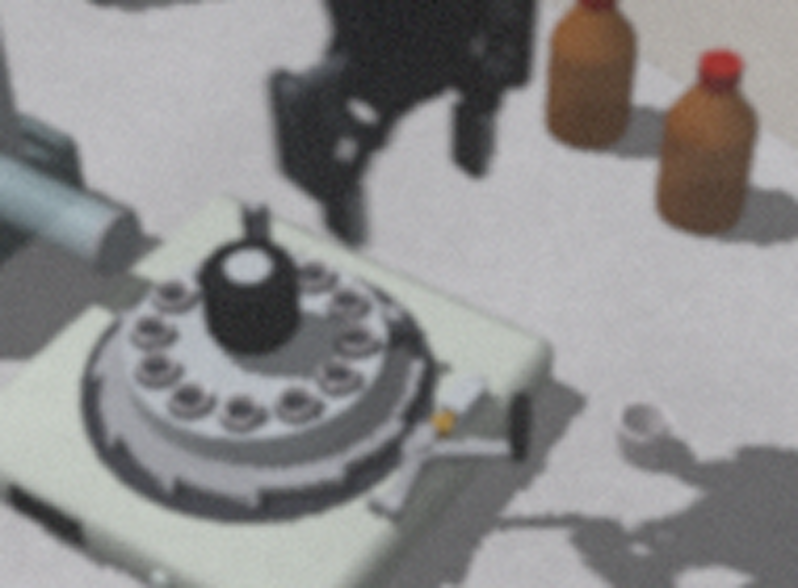

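>>> step_arm --plan '[[1.0, [0.03, -0.016, 0], 8], [1.0, [0.06, -0.032, 0], 16], [1.0, [0.075, -0.042, 0], 24], [1.0, [0.075, -0.042, 0], 24], [1.0, [0.075, -0.042, 0], 24]]'

```text
time_s: 5.55
position: [0.5112, -0.0156, 0.1975]
tcp_rot: [2.676, 1.643, 0.001]
force: [0.6, -0.3, -0.2]
gripper_width: 0.0857
```

Run:
```python
from h import *
s=cap("side")
crop(s,145,70,170,140,4.4,"pics/s7.png")
o=manip.observe();print(o["time_s"],o["position"],o["tcp_rot"],o["joint_pos"],o["gripper_width"],o["force"],o["moment"])
r=o["tcp_rot"];ty=np.degrees(2*np.arctan2(r[1],r[0]))-90;print(ty)
print(onplane(s,268.8,195.2,.096))
```

```text
5.6 [ 0.51134877 -0.01640516  0.19764253] [2.67707937e+00 1.64029973e+00 9.47772707e-04] [-0.48381549  0.52281935  0.71443434  1.87955047 -0.43061699  0.89669108
 -0.03211972] 0.08532811256997823 [0.06015699 0.01886741 0.850893  ] [-0.02498341 -0.04907121  0.001718  ]
-27.006741065227246
[ 0.57546433 -0.15614735  0.096     ]
```

View pics/s7.png

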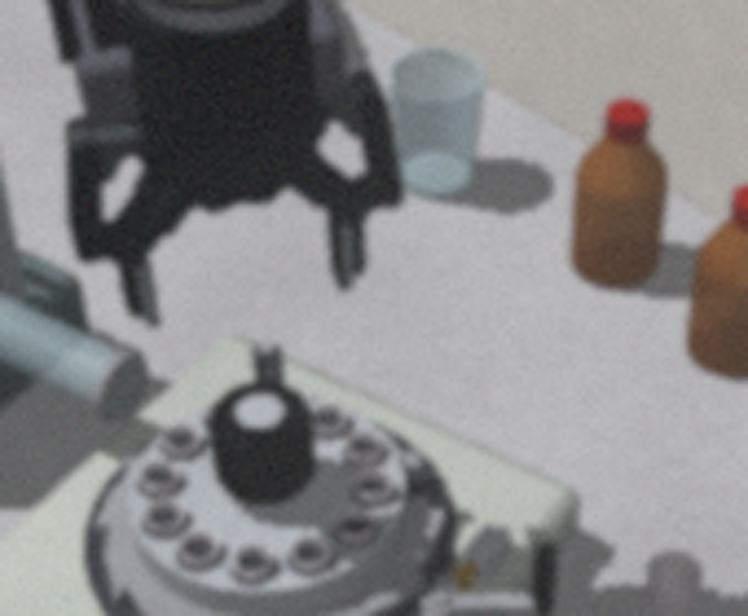

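>>> step_arm --plan '[[1.0, [0, 0, 0.03], 0], [1.0, [0, 0, 0.06], 0], [1.0, [0, 0, 0.08], 0], [1.0, [0, 0, 0.1], 0], [1.0, [0, 0, 0.1], 0]]'

```text
time_s: 6.1
position: [0.5095, -0.0168, 0.0953]
tcp_rot: [-2.68, -1.637, 0.006]
force: [0.4, 0.7, 0.9]
gripper_width: 0.0854
```

>>> step_arm --plan '[[0.7, [0, 0, 0], 0], [0.55, [0, 0, 0], 0], [0.5, [0, 0, 0], 0], [0.5, [0, 0, 0], 0]]' --force 14

```text
time_s: 6.5
position: [0.5119, -0.0161, 0.0986]
tcp_rot: [2.678, 1.637, 0.004]
force: [0.3, -1.4, 3.1]
gripper_width: 0.0496
```

Run:
```python
from h import *
s=cap("side");t=cap("top")
crop(s,145,70,170,140,4.4,"pics/s8.png")
crop(t,140,130,170,155,3,"pics/t8.png")
o=manip.observe();print(o["time_s"],o["position"],o["tcp_rot"],o["joint_pos"],o["gripper_width"],o["force"],o["moment"])
```

```text
6.6 [ 0.51186584 -0.01603164  0.09857453] [2.67794251 1.63742624 0.00387181] [-0.39329859  0.65584964  0.59036942  1.97960997 -0.57488178  0.67274868
  0.08939248] 0.04940105212944952 [ 2.34713594 -2.20982176  5.35557842] [-0.23479747 -0.07593439  0.01120515]
```

View pics/s8.png

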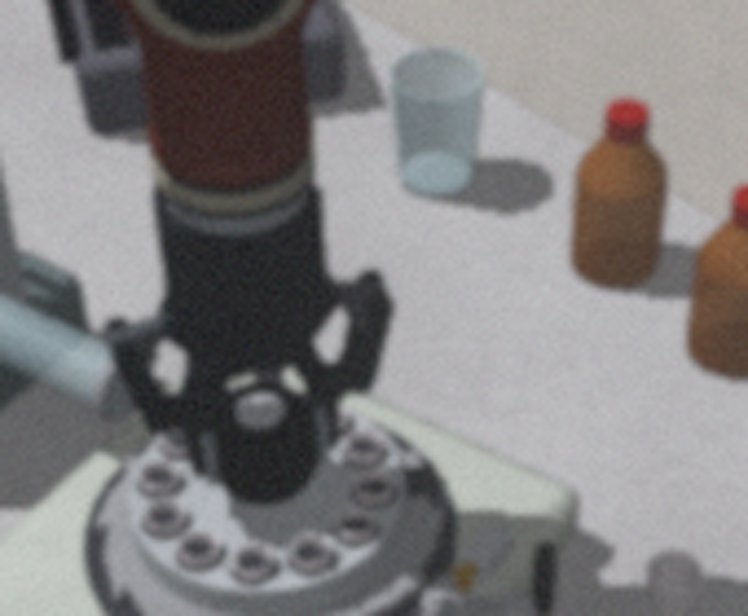

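View pics/t8.png

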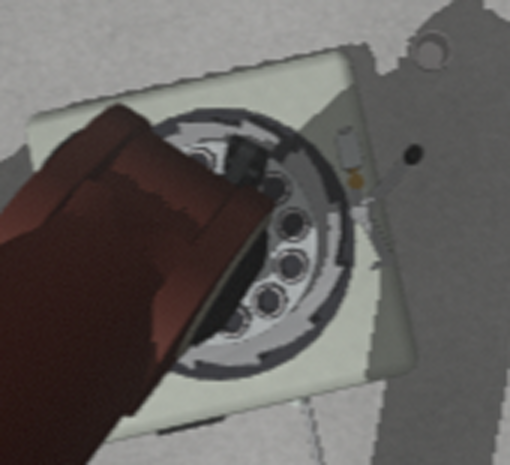

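>>> step_arm --plan '[[0.5, [0, 0, 0], -3], [0.5, [0, 0, 0], -8], [0.5, [0, 0, 0], -13], [0.5, [0, 0, 0], -18], [0.5, [0, 0, 0], -22]]'

```text
time_s: 7.1
position: [0.5126, -0.0162, 0.0986]
tcp_rot: [2.313, 2.12, 0.004]
force: [3.0, -2.7, 4.0]
gripper_width: 0.0495
```

```bash
cat > st.py <<'E'
from h import *
import sys
n=sys.argv[1]
s=cap("side");t=cap("top")
a=cv2.resize(cv2.cvtColor(s["pixels"],cv2.COLOR_RGB2BGR)[125:245,130:290],None,fx=3.2,fy=3.2,interpolation=cv2.INTER_CUBIC)
b=cv2.resize(cv2.cvtColor(t["pixels"],cv2.COLOR_RGB2BGR)[140:275,155:300],None,fx=3.2,fy=3.2,interpolation=cv2.INTER_CUBIC)
a=a[:, :400] if 0 else a
h=384; b=b[:h]
o=manip.observe();r=o["tcp_rot"];ty=np.degrees(2*np.arctan2(r[1],r[0]))-90
print(o["time_s"],"pos",o["position"].round(4) if hasattr(o["position"],"round") else o["position"],"thy",round((ty+90)%180-90,2),"j7",round(float(o["joint_pos"][6]),2),"w",o["gripper_width"],"F",np.round(o["force"],1),"M",np.round(o["moment"],2))
im=np.hstack([cv2.resize(a,(410,384*410//512)) if 0 else a[:384,:], b[:384,:]])
im=cv2.resize(im,None,fx=800/im.shape[1],fy=800/im.shape[1])
cv2.imwrite(f"pics/{n}.png",im)
E
python3 st.py a1
```

```text
7.2 pos [ 0.5126 -0.0162  0.0986] thy -5.09 j7 0.37 w 0.04945778452310884 F [ 2.3 -1.9  6.8] M [-0.47 -0.21  0.17]
```

View pics/a1.png

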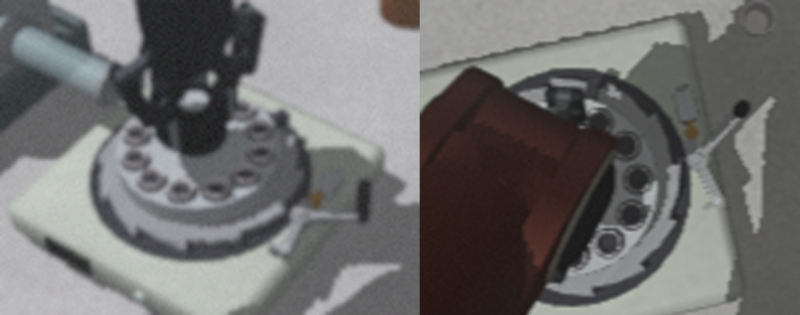

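>>> step_arm --plan '[[0.5, [0, 0, 0], -5], [0.5, [0, 0, 0], -11], [0.5, [0, 0, 0], -17], [0.5, [0, 0, 0], -23], [0.5, [0, 0, 0], -28]]'

```text
time_s: 7.7
position: [0.5136, -0.0161, 0.0986]
tcp_rot: [1.731, 2.614, 0.004]
force: [5.4, -2.7, 4.2]
gripper_width: 0.0493
```

```bash
python3 st.py a2
```

```text
7.8 pos [ 0.5135 -0.0161  0.0986] thy 22.92 j7 0.72 w 0.04968444712469053 F [ 4.5 -1.3  4.7] M [-0.5  -0.48  0.1 ]
```

View pics/a2.png

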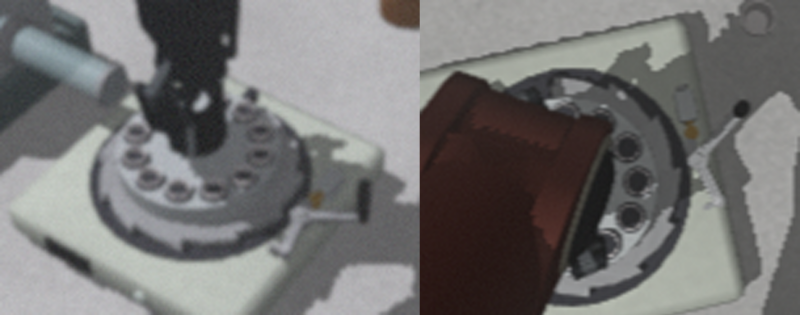

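Run:
```python
from h import *
s=cap("side")
p=onplane(s,226.5,161.2,.08)[:2]
d=p-np.array([.5124,-.0165]);print(p,np.hypot(*d),np.degrees(np.arctan2(d[1],d[0]))-12.9)
crop(s,170,140,80,60,8,"pics/s9.png")
```

```text
[5.92091704e-01 2.89421056e-04] 0.08144109751166997 -1.0029291730041852
```

View pics/s9.png

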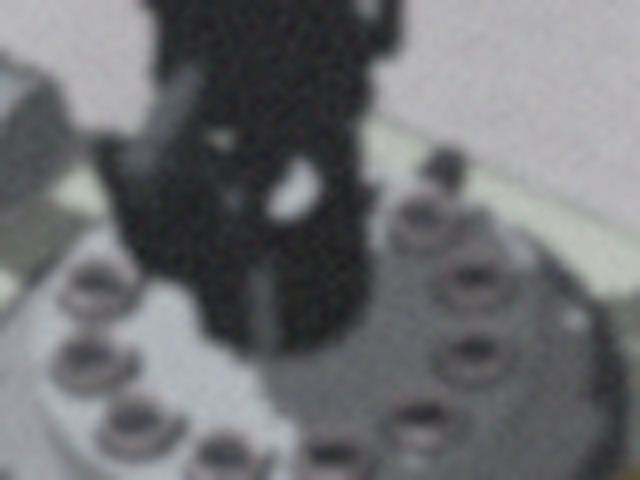

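>>> step_arm --plan '[[0.5, [0, 0, 0], -3], [0.5, [0, 0, 0], -6], [0.5, [0, 0, 0], -8], [0.5, [0, 0, 0], -9], [0.5, [0, 0, 0], -10]]'

```text
time_s: 8.35
position: [0.5138, -0.016, 0.0986]
tcp_rot: [1.5, 2.752, 0.003]
force: [6.1, -2.1, 3.7]
gripper_width: 0.0495
```

Run:
```python
from h import *
s=cap("side")
crop(s,170,140,80,60,8,"pics/s10.png")
o=manip.observe();print(o["time_s"],o["force"],o["moment"],o["position"])
```

```text
8.4 [ 5.87423393 -2.28697317  3.76640355] [-0.48500985 -0.51668959 -0.02856046] [ 0.51381627 -0.01590546  0.09859758]
```

View pics/s10.png

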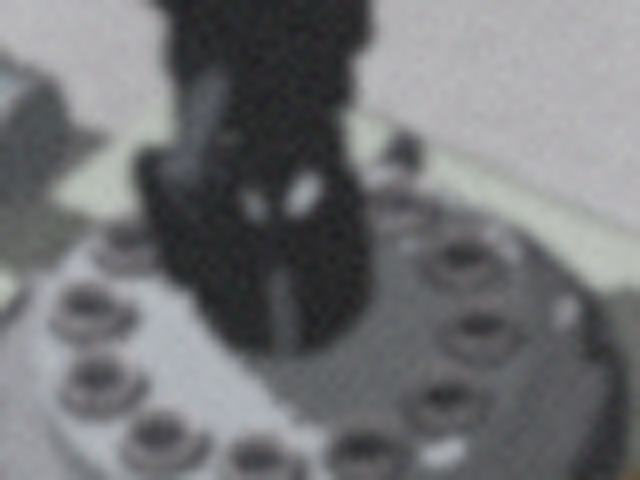

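>>> step_arm --plan '[[0.5, [0, 0, 0], -1.5], [0.5, [0, 0, 0], -3], [0.5, [0, 0, 0], -4.5], [0.5, [0, 0, 0], -6], [0.5, [0, 0, 0], -7]]'

```text
time_s: 8.9
position: [0.514, -0.0158, 0.0986]
tcp_rot: [1.329, 2.838, 0.003]
force: [5.9, -2.3, 4.2]
gripper_width: 0.0494
```

Run:
```python
from h import *
s=cap("side")
crop(s,170,140,80,60,8,"pics/s11.png")
o=manip.observe();print(o["time_s"],o["force"],o["moment"],o["tcp_rot"])
```

```text
8.95 [ 5.22693545 -1.61001185  3.47369684] [-0.38471192 -0.65591701 -0.07293858] [1.32789035 2.83890152 0.00334344]
```

View pics/s11.png

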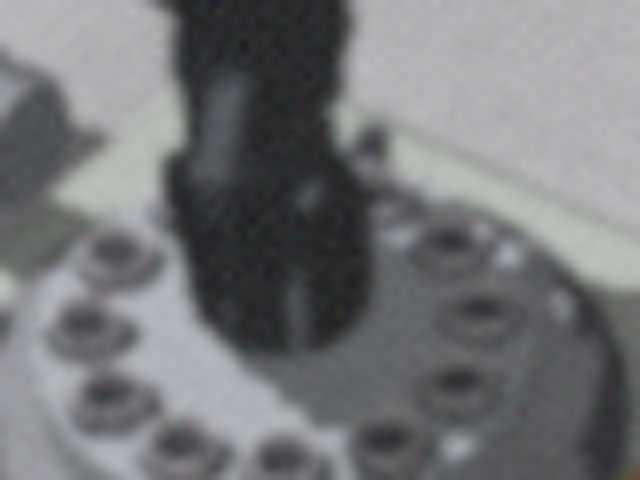

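>>> step_arm --plan '[[0.5, [0, 0, 0], -1], [0.5, [0, 0, 0], -2], [0.5, [0, 0, 0], -3], [0.5, [0, 0, 0], -4], [0.5, [0, 0, 0], -5]]'

```text
time_s: 9.45
position: [0.5142, -0.0157, 0.0986]
tcp_rot: [1.204, 2.893, 0.003]
force: [4.8, -1.7, 3.8]
gripper_width: 0.0495
```

Run:
```python
from h import *
s=cap("side")
crop(s,170,140,80,60,8,"pics/s12.png")
o=manip.observe();print(o["time_s"],o["force"],o["moment"],o["tcp_rot"])
```

```text
9.5 [ 5.52877934 -1.69834359  3.62865895] [-0.38323106 -0.6667197  -0.03495218] [1.20279867 2.8939062  0.00308709]
```

View pics/s12.png

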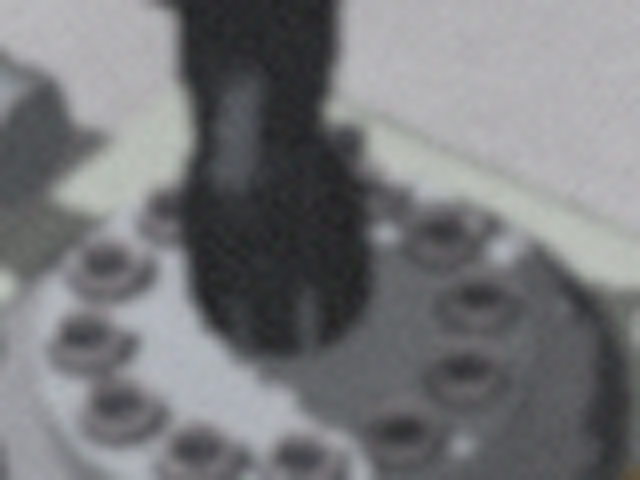

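>>> step_arm --plan '[[0.5, [0, 0, 0], -1], [0.5, [0, 0, 0], -2], [0.5, [0, 0, 0], -3], [0.5, [0, 0, 0], -4]]'

```text
time_s: 9.9
position: [0.5143, -0.0156, 0.0986]
tcp_rot: [1.102, 2.933, 0.003]
force: [5.2, -0.6, 3.6]
gripper_width: 0.0495
```

Run:
```python
from h import *
s=cap("side")
crop(s,170,140,80,60,8,"pics/s13.png")
o=manip.observe();print(o["time_s"],o["force"],o["moment"],o["tcp_rot"])
```

```text
9.95 [ 5.29430611 -0.86714323  2.97543786] [-0.39060189 -0.7007977  -0.03711209] [1.10080954e+00 2.93396685e+00 2.90990098e-03]
```

View pics/s13.png

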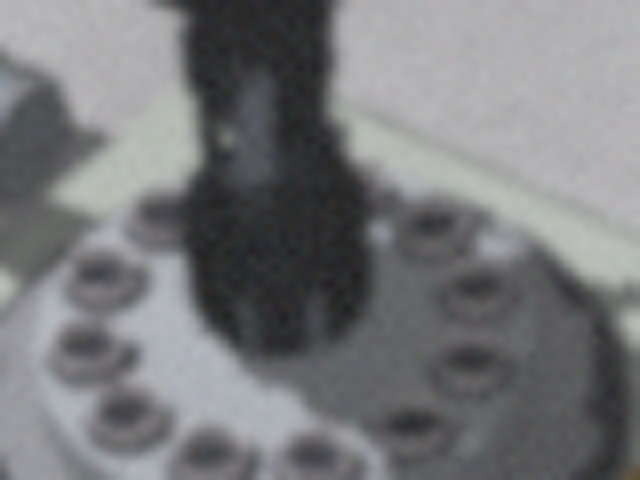

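```bash
cat > cup.py <<'E'
from h import *
def angle(c=None,fn=None,ax=(.5124,-.0170)):
    s=c or cap("side"); g=cv2.cvtColor(s["pixels"],cv2.COLOR_RGB2GRAY); 
    # local dark: blackhat
    G=cv2.resize(g,None,fx=4,fy=4,interpolation=cv2.INTER_CUBIC)
    bh=cv2.morphologyEx(cv2.GaussianBlur(G,(7,7),0),cv2.MORPH_BLACKHAT,cv2.getStructuringElement(cv2.MORPH_ELLIPSE,(33,33)))
    m=(bh>22).astype(np.uint8)
    n,l,st,ce=cv2.connectedComponentsWithStats(m)
    out=[]
    for i in range(1,n):
        if not 60<st[i,4]<900: continue
        u,v=(ce[i]+.5)/4-.5
        p=onplane(s,u,v,.087)[:2]-np.array(ax); r=np.hypot(*p)
        if .049<r<.066 : out.append((round(np.degrees(np.arctan2(p[1],p[0])),1),round(r,4),st[i,4],round(u,1),round(v,1)))
    return out
if __name__=="__main__":
    o=manip.observe()
    out=sorted(angle())
    a=np.array([q[0] for q in out]); ph=np.angle(np.mean(np.exp(1j*np.radians(a*12))))/12
    print([(q[0],q[1]) for q in out]); print("drum angle mod30:",np.degrees(ph).round(2))
    r=o["tcp_rot"];ty=np.degrees(2*np.arctan2(r[1],r[0]))-90
    print(o["time_s"],"thy",round((ty+90)%180-90,2),"F",np.round(o["force"],1),"M",np.round(o["moment"],2))
E
python3 cup.py
```

```text
[(np.float64(-147.1), np.float64(0.0561)), (np.float64(-122.2), np.float64(0.0541)), (np.float64(-117.0), np.float64(0.0641)), (np.float64(-92.1), np.float64(0.0544)), (np.float64(-61.1), np.float64(0.0551)), (np.float64(-30.6), np.float64(0.0551)), (np.float64(-0.0), np.float64(0.0549)), (np.float64(15.9), np.float64(0.0534)), (np.float64(92.8), np.float64(0.0579)), (np.float64(121.1), np.float64(0.0539)), (np.float64(146.5), np.float64(0.0569))]
drum angle mod30: -0.08
9.95 thy 48.87 F [ 5.3 -0.9  3. ] M [-0.39 -0.7  -0.04]
```

>>> step_arm --plan '[[0.5, [0, 0, 0], -1], [0.5, [0, 0, 0], -2], [0.5, [0, 0, 0], -2]]'

```text
time_s: 10.3
position: [0.514, -0.0153, 0.0986]
tcp_rot: [1.054, 2.952, 0.004]
force: [5.2, -1.2, 3.8]
gripper_width: 0.0495
```

```bash
python3 cup.py
```

```text
[(np.float64(-147.6), np.float64(0.0567)), (np.float64(-121.4), np.float64(0.0541)), (np.float64(-112.7), np.float64(0.0629)), (np.float64(-90.9), np.float64(0.0549)), (np.float64(-60.6), np.float64(0.0549)), (np.float64(-30.0), np.float64(0.0547)), (np.float64(0.7), np.float64(0.0551)), (np.float64(16.0), np.float64(0.0517)), (np.float64(93.6), np.float64(0.0578)), (np.float64(122.0), np.float64(0.0547))]
drum angle mod30: 1.36
10.3 thy 50.71 F [ 5.2 -1.2  3.8] M [-0.22 -0.88 -0.55]
```

>>> step_arm --plan '[[0.5, [0, 0, 0], -0.5], [0.5, [0, 0, 0], -0.5]]'

```text
time_s: 10.55
position: [0.5138, -0.0151, 0.0986]
tcp_rot: [1.041, 2.957, 0.004]
force: [5.3, -0.6, 4.9]
gripper_width: 0.0493
```

```bash
python3 cup.py
```

```text
[(np.float64(-152.4), np.float64(0.0551)), (np.float64(-140.6), np.float64(0.0596)), (np.float64(-121.5), np.float64(0.054)), (np.float64(-114.8), np.float64(0.0635)), (np.float64(-91.0), np.float64(0.0547)), (np.float64(-60.7), np.float64(0.0549)), (np.float64(-29.8), np.float64(0.0543)), (np.float64(0.6), np.float64(0.0553)), (np.float64(16.0), np.float64(0.0517)), (np.float64(93.5), np.float64(0.0579)), (np.float64(121.8), np.float64(0.0543))]
drum angle mod30: 1.18
10.55 thy 51.19 F [ 5.3 -0.6  4.9] M [-0.22 -0.86 -0.55]
```

>>> step_arm --plan '[[0.8, [0, 0, 0], 0], [1.0, [0, 0, 0], 0], [1.0, [0, 0, -0.01], 0], [1.0, [0, 0, -0.04], 0], [1.0, [0, 0, -0.08], 0]]'

```text
time_s: 11.1
position: [0.5082, -0.0149, 0.1768]
tcp_rot: [-1.036, -2.959, 0.004]
force: [0.1, 1.0, -0.2]
gripper_width: 0.0853
```

>>> step_arm --plan '[[1.0, [0, 0, -0.02], 8], [0.7, [0, 0, -0.02], 16], [0.5, [0, 0, -0.02], 24], [0.5, [0, 0, -0.02], 32], [0.5, [0, 0, -0.02], 38.4]]'

```text
time_s: 11.6
position: [0.5095, -0.0148, 0.1976]
tcp_rot: [-1.96, -2.453, 0.001]
force: [0.3, 0.9, -0.4]
gripper_width: 0.0429
```

```bash
python3 cup.py
python3 - <<'E'
from h import *
o=manip.observe();print(o["position"],o["gripper_width"]); s=cap("side"); crop(s,125,100,220,160,3.6,"pics/s14.png")
E
```

```text
[(np.float64(-147.4), np.float64(0.0563)), (np.float64(-121.7), np.float64(0.054)), (np.float64(-113.0), np.float64(0.0621)), (np.float64(-90.3), np.float64(0.0539)), (np.float64(-80.6), np.float64(0.0635)), (np.float64(-60.0), np.float64(0.0539)), (np.float64(120.5), np.float64(0.0537))]
drum angle mod30: 2.11
11.6 thy 12.74 F [ 0.3  0.9 -0.4] M [ 0.03  0.03 -0.01]
[ 0.50953651 -0.01467474  0.19740405] 0.042515957153861084
```

View pics/s14.png

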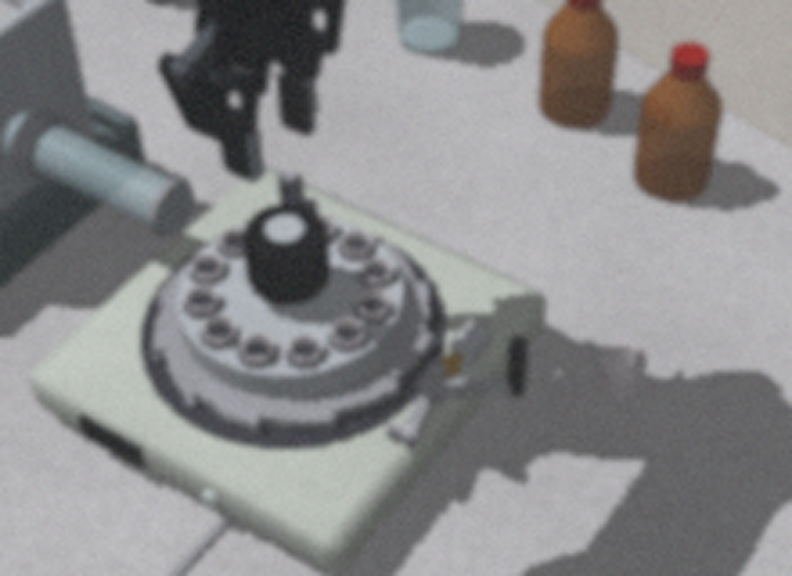

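>>> step_arm --plan '[[0.5, [-0.045, 0.01, 0], 0], [0.5, [-0.09, 0.02, 0], 0], [0.5, [-0.135, 0.03, 0], 0], [0.5, [-0.156, 0.036, 0.02], 0], [0.5, [-0.156, 0.036, 0.06], 0]]'

```text
time_s: 12.2
position: [0.5836, -0.1656, 0.1399]
tcp_rot: [1.953, 2.447, 0.001]
force: [0.7, 0.5, -0.4]
gripper_width: 0.0426
```

>>> step_arm --plan '[[0.5, [0, 0, 0.02], 0], [0.5, [0, 0, 0.025], 0], [0.5, [0, 0, 0.025], 0]]'

```text
time_s: 12.5
position: [0.5802, -0.1588, 0.1119]
tcp_rot: [-1.953, -2.459, 0.001]
force: [0.1, 0.8, 0.0]
gripper_width: 0.0427
```

Run:
```python
from h import *
o=manip.observe();print(o["position"],o["tcp_rot"],o["gripper_width"]); s=cap("side"); crop(s,205,130,130,100,6,"pics/s15.png")
```

```text
[ 0.58022059 -0.15880384  0.11193399] [-1.95271902e+00 -2.45878836e+00  9.03211728e-04] 0.04268297993101379
```

View pics/s15.png

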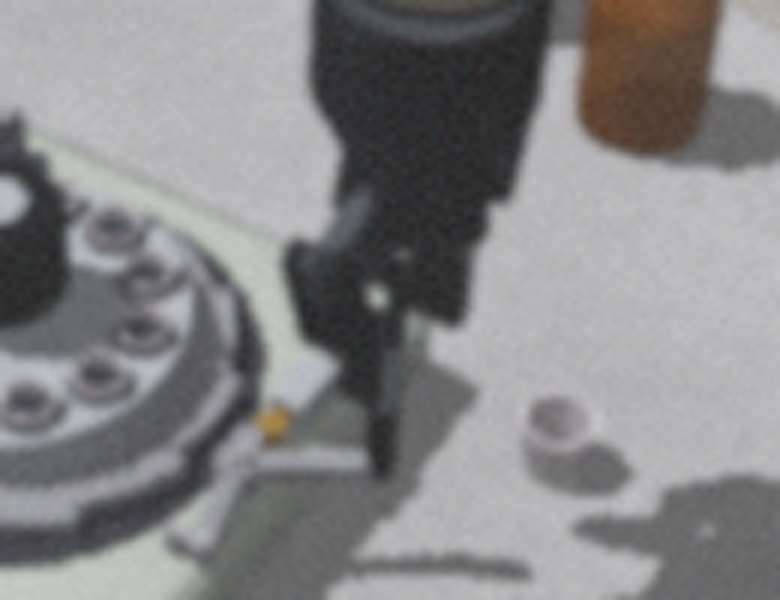

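>>> step_arm --plan '[[0.5, [0, 0, 0.015], 0], [0.5, [0, 0, 0.03], 0], [0.5, [0, 0, 0.044], 0], [0.5, [0, -0.005, 0.044], 0], [0.5, [0, -0.01, 0.044], 0]]'

```text
time_s: 13.05
position: [0.5709, -0.1615, 0.0689]
tcp_rot: [1.955, 2.459, 0.0]
force: [0.4, -0.4, 0.4]
gripper_width: 0.0432
```

>>> step_arm --plan '[[0.5, [0, -0.005, 0], 0], [0.5, [0, -0.01, 0], 0], [0.5, [0, -0.015, 0], 0], [0.5, [0, -0.02, 0], 0], [0.5, [0, -0.024, 0], 0]]'

```text
time_s: 13.55
position: [0.5508, -0.1688, 0.07]
tcp_rot: [1.951, 2.451, 0.003]
force: [2.5, -0.5, 0.6]
gripper_width: 0.0426
```

Run:
```python
from h import *
o=manip.observe();print(o["position"],o["force"],o["moment"]); s=cap("side"); crop(s,205,130,130,100,6,"pics/s16.png")
```

```text
[ 0.55078498 -0.16882001  0.07000803] [ 2.5012226  -0.52053161  0.55815295] [-0.23437028 -0.63833091 -0.0144486 ]
```

View pics/s16.png

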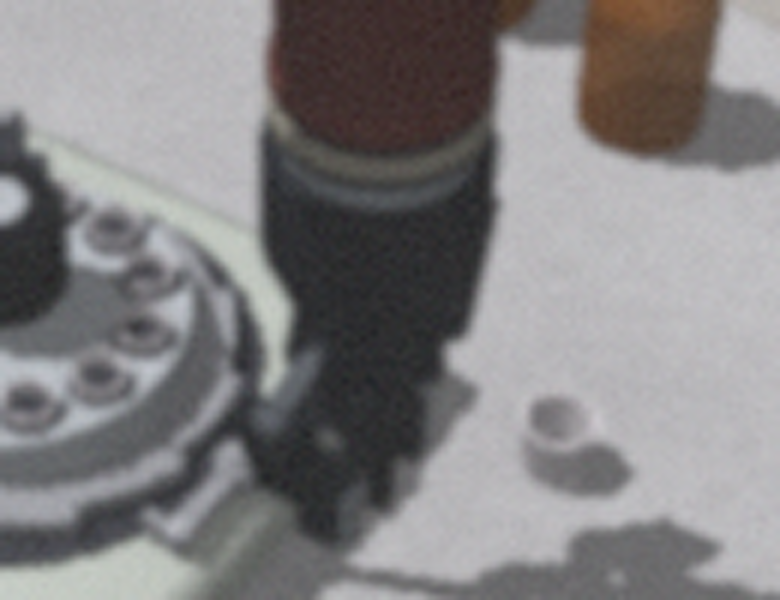

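>>> step_arm --plan '[[0.5, [0, -0.002, 0], 0], [0.5, [0, -0.004, 0], 0], [0.5, [0, -0.006, 0], 0], [0.5, [0, -0.007, 0], 0], [0.5, [0, -0.007, 0], 0]]'

```text
time_s: 14.1
position: [0.5402, -0.1682, 0.0681]
tcp_rot: [-1.955, -2.458, 0.001]
force: [0.3, 0.7, -0.5]
gripper_width: 0.0427
```

Run:
```python
from h import *
o=manip.observe();print(o["position"],o["force"],o["moment"]); s=cap("side"); crop(s,205,130,130,100,6,"pics/s17.png")
```

```text
[ 0.54015524 -0.16815342  0.06812193] [ 0.2828636   0.69220908 -0.48412116] [ 0.00527397 -0.006347   -0.03308784]
```

View pics/s17.png

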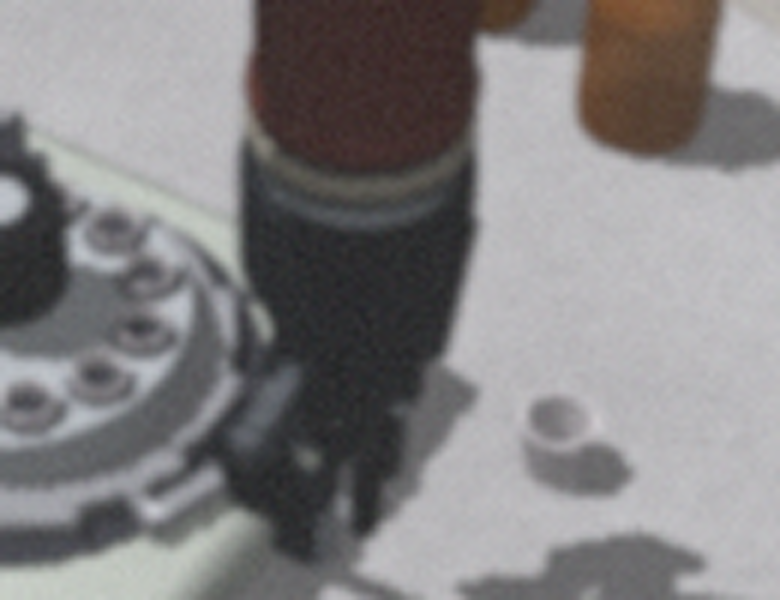

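>>> step_arm --plan '[[0.5, [0, 0, -0.03], 0], [0.5, [0, 0, -0.07], 0], [0.5, [0, 0, -0.115], 0], [0.8, [0.02, 0, -0.13], 0], [1.0, [0.065, 0.003, -0.13], 0]]'

```text
time_s: 14.65
position: [0.5309, -0.1093, 0.202]
tcp_rot: [1.96, 2.443, 0.002]
force: [1.1, 0.8, -1.0]
gripper_width: 0.0701
```

>>> step_arm --plan '[[1.0, [0.04, 0.003, 0], 0], [1.0, [0.08, 0.0055, 0], 0], [1.0, [0.09, 0.0055, 0], 0], [1.0, [0.09, 0.0055, 0], 0]]'

```text
time_s: 15.05
position: [0.5138, -0.013, 0.1981]
tcp_rot: [-1.949, -2.462, -0.0]
force: [0.4, 0.2, 0.7]
gripper_width: 0.0856
```

```bash
python3 cup.py;python3 st.py a3
python3 - <<'E'
from h import *
s=cap("side"); crop(s,165,140,120,90,6,"pics/s18.png")
E
```

```text
[(np.float64(-147.2), np.float64(0.0562)), (np.float64(-121.7), np.float64(0.0539)), (np.float64(-114.4), np.float64(0.0625)), (np.float64(-90.7), np.float64(0.0591)), (np.float64(-63.3), np.float64(0.0654)), (np.float64(-60.0), np.float64(0.0544)), (np.float64(120.4), np.float64(0.0538))]
drum angle mod30: 0.34
15.05 thy 13.28 F [0.4 0.2 0.7] M [ 0.01  0.01 -0.01]
15.2 pos [ 0.5144 -0.0175  0.1985] thy 12.84 j7 0.48 w 0.08556633129489213 F [ 0.2 -0.4  0.4] M [-0.05  0.02  0.01]
```

View pics/a3.png

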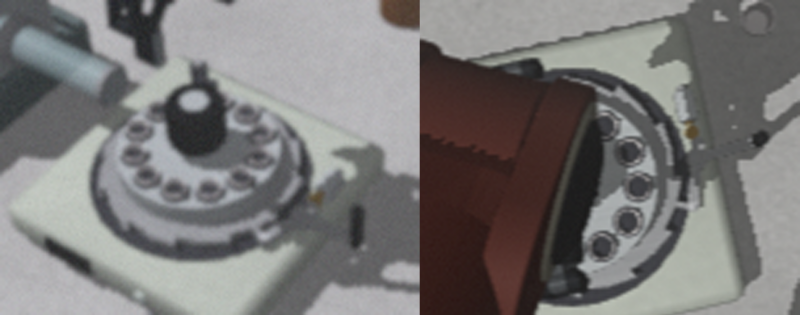

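View pics/s18.png

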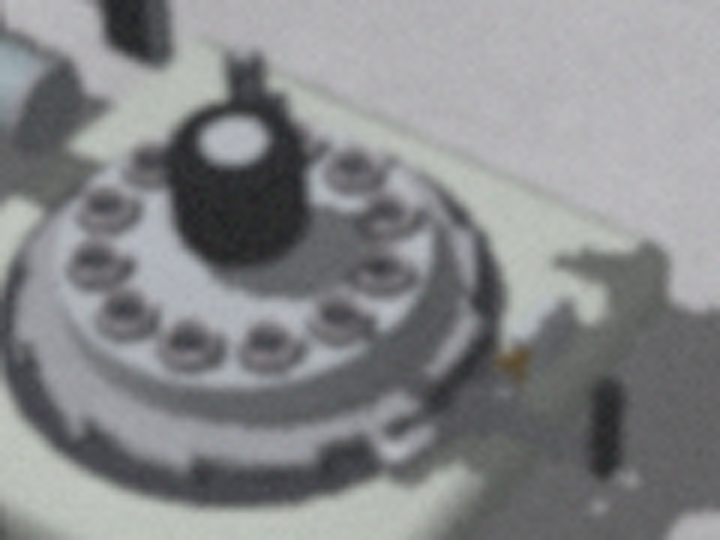

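>>> step_arm --plan '[[1.0, [0, 0, 0.03], 0], [1.0, [0, 0, 0.06], 0], [1.0, [0, 0, 0.08], 0], [1.0, [0, 0, 0.1], 0], [1.0, [0, 0, 0.1], 0]]'

```text
time_s: 15.75
position: [0.5125, -0.0171, 0.0961]
tcp_rot: [-1.957, -2.453, 0.006]
force: [0.4, 0.0, 0.3]
gripper_width: 0.085
```

>>> step_arm --plan '[[0.7, [0, 0, 0], 0], [0.55, [0, 0, 0], 0], [0.5, [0, 0, 0], 0], [0.5, [0, 0, 0], 0], [0.5, [0, 0, 0], 0]]' --force 35

```text
time_s: 16.25
position: [0.5132, -0.0163, 0.0995]
tcp_rot: [-1.956, -2.458, 0.002]
force: [-3.8, -1.5, 6.7]
gripper_width: 0.049
```

```bash
python3 cup.py; python3 st.py a4
```

```text
[(np.float64(-147.2), np.float64(0.0564)), (np.float64(-121.3), np.float64(0.0539)), (np.float64(-90.9), np.float64(0.0549)), (np.float64(-60.8), np.float64(0.0544)), (np.float64(-29.9), np.float64(0.0548)), (np.float64(2.4), np.float64(0.0556)), (np.float64(118.7), np.float64(0.059))]
drum angle mod30: 0.12
16.25 thy 12.97 F [-3.8 -1.5  6.7] M [-0.35  0.91  0.02]
16.4 pos [ 0.5132 -0.0163  0.0995] thy 12.97 j7 0.57 w 0.04917625825689801 F [-3.8 -1.1  5.9] M [-0.36  0.9   0.05]
```

>>> step_arm --plan '[[0.5, [0, 0, 0], 2], [0.5, [0, 0, 0], 4], [0.5, [0, 0, 0], 6], [0.5, [0, 0, 0], 8], [0.5, [0, 0, 0], 10]]'

```text
time_s: 16.9
position: [0.5128, -0.0164, 0.0995]
tcp_rot: [-2.162, -2.278, 0.003]
force: [-4.6, -1.5, 6.6]
gripper_width: 0.0492
```

```bash
python3 cup.py
python3 - <<'E'
from h import *
s=cap("side"); crop(s,165,140,120,90,6,"pics/s19.png")
E
```

```text
[(np.float64(-132.4), np.float64(0.0541)), (np.float64(-101.5), np.float64(0.0551)), (np.float64(-70.8), np.float64(0.0549)), (np.float64(-40.2), np.float64(0.0559)), (np.float64(-8.6), np.float64(0.0548)), (np.float64(7.7), np.float64(0.056)), (np.float64(137.9), np.float64(0.057)), (np.float64(147.3), np.float64(0.0498))]
drum angle mod30: -10.66
16.9 thy 3.0 F [-4.6 -1.5  6.6] M [-0.33  0.87  0.35]
```

View pics/s19.png

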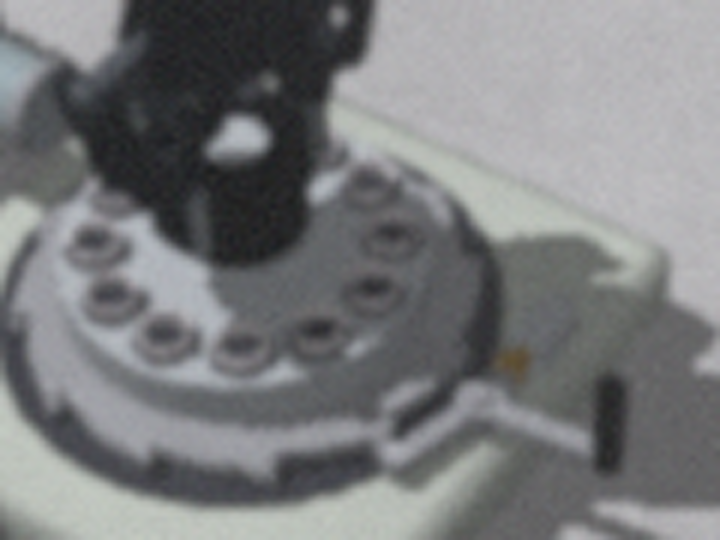

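>>> step_arm --plan '[[0.5, [0, 0, 0], 1.5], [0.5, [0, 0, 0], 3], [0.5, [0, 0, 0], 4.5], [0.5, [0, 0, 0], 5]]'

```text
time_s: 17.4
position: [0.5126, -0.0164, 0.0995]
tcp_rot: [-2.258, -2.182, 0.003]
force: [-4.5, -1.5, 6.8]
gripper_width: 0.0495
```

```bash
python3 cup.py
python3 - <<'E'
from h import *
s=cap("side"); crop(s,165,140,120,90,6,"pics/s20.png")
E
```

```text
[(np.float64(-138.0), np.float64(0.0545)), (np.float64(-108.2), np.float64(0.055)), (np.float64(-75.7), np.float64(0.0545)), (np.float64(-45.2), np.float64(0.0546)), (np.float64(-14.4), np.float64(0.0538)), (np.float64(3.1), np.float64(0.0561)), (np.float64(137.3), np.float64(0.0538))]
drum angle mod30: 13.6
17.4 thy -1.97 F [-4.5 -1.5  6.8] M [-0.34  0.95  0.35]
```

View pics/s20.png

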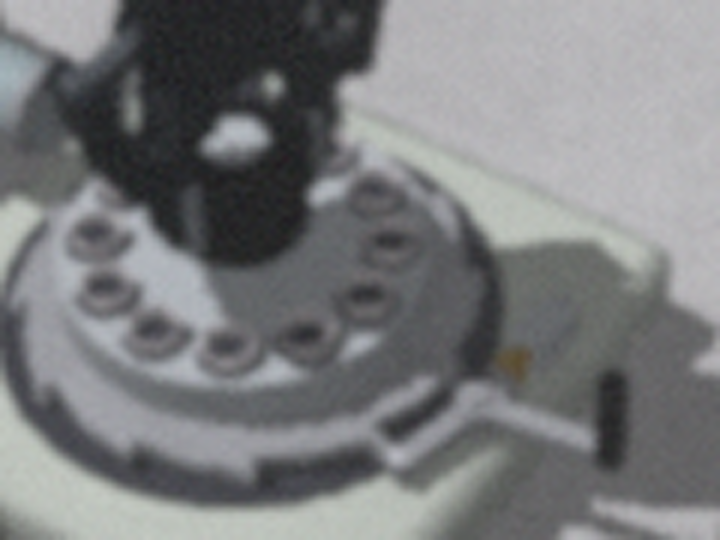

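>>> step_arm --plan '[[0.5, [0, 0, 0], 1], [0.5, [0, 0, 0], 2], [0.5, [0, 0, 0], 3], [0.5, [0, 0, 0], 3]]'

```text
time_s: 17.9
position: [0.5125, -0.0163, 0.0995]
tcp_rot: [-2.316, -2.121, 0.003]
force: [-4.6, -2.1, 8.3]
gripper_width: 0.0494
```

```bash
python3 cup.py
python3 - <<'E'
from h import *
s=cap("side"); crop(s,165,140,120,90,6,"pics/s21.png")
E
```

```text
[(np.float64(-136.9), np.float64(0.0564)), (np.float64(-111.3), np.float64(0.0551)), (np.float64(-80.0), np.float64(0.0541)), (np.float64(-49.8), np.float64(0.0531)), (np.float64(-17.8), np.float64(0.0537)), (np.float64(-0.7), np.float64(0.0568)), (np.float64(75.2), np.float64(0.0575)), (np.float64(134.7), np.float64(0.054))]
drum angle mod30: 11.6
17.9 thy -5.04 F [-4.6 -2.1  8.3] M [-0.32  0.94  0.02]
```

View pics/s21.png

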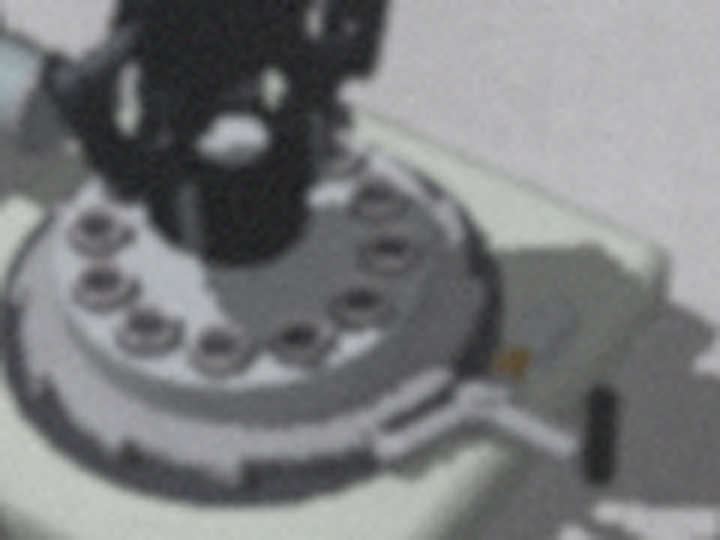

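>>> step_arm --plan '[[0.5, [0, 0, 0], 0], [0.5, [0, 0, 0], 0], [0.5, [0, 0, 0], -0.5], [0.5, [0, 0, 0], -1], [0.5, [0, 0, 0], -1]]' --force 14

```text
time_s: 18.5
position: [0.5126, -0.0163, 0.0995]
tcp_rot: [-2.298, -2.139, 0.002]
force: [-5.8, -0.5, 6.5]
gripper_width: 0.0493
```

```bash
python3 cup.py
```

```text
[(np.float64(-139.9), np.float64(0.0547)), (np.float64(-129.8), np.float64(0.0619)), (np.float64(-110.6), np.float64(0.0546)), (np.float64(-77.9), np.float64(0.0555)), (np.float64(-47.8), np.float64(0.0546)), (np.float64(-17.4), np.float64(0.0542)), (np.float64(1.5), np.float64(0.057)), (np.float64(134.1), np.float64(0.0528))]
drum angle mod30: 11.89
18.5 thy -4.1 F [-5.8 -0.5  6.5] M [-0.33  1.   -0.15]
```

>>> step_arm --plan '[[0.5, [0, 0, 0], -0.5], [0.5, [0, 0, 0], -1], [0.5, [0, 0, 0], -1]]'

```text
time_s: 18.85
position: [0.5126, -0.0163, 0.0995]
tcp_rot: [-2.281, -2.157, 0.002]
force: [-4.8, -2.1, 7.2]
gripper_width: 0.0493
```

```bash
python3 cup.py
```

```text
[(np.float64(-163.5), np.float64(0.0565)), (np.float64(-139.1), np.float64(0.0544)), (np.float64(-127.5), np.float64(0.0599)), (np.float64(-109.9), np.float64(0.0545)), (np.float64(-78.8), np.float64(0.0544)), (np.float64(-46.6), np.float64(0.0548)), (np.float64(-16.6), np.float64(0.0539)), (np.float64(1.6), np.float64(0.0565)), (np.float64(135.4), np.float64(0.0532)), (np.float64(166.6), np.float64(0.0558))]
drum angle mod30: 13.7
18.85 thy -3.2 F [-4.8 -2.1  7.2] M [-0.28  0.94 -0.4 ]
```

>>> step_arm --plan '[[0.5, [0, 0, 0], -0.4], [0.5, [0, 0, 0], -0.4], [0.5, [0, 0, 0], -0.4], [0.5, [0, 0, 0], -0.4], [0.5, [0, 0, 0], -0.4]]'

```text
time_s: 19.4
position: [0.5126, -0.0163, 0.0995]
tcp_rot: [-2.276, -2.163, 0.001]
force: [-5.4, -1.9, 7.1]
gripper_width: 0.0494
```

```bash
python3 cup.py
python3 - <<'E'
from h import *
s=cap("side"); crop(s,165,140,120,90,6,"pics/s22.png")
E
```

```text
[(np.float64(-163.6), np.float64(0.0566)), (np.float64(-139.2), np.float64(0.0546)), (np.float64(-127.9), np.float64(0.0603)), (np.float64(-110.1), np.float64(0.0548)), (np.float64(-77.8), np.float64(0.0546)), (np.float64(-46.8), np.float64(0.0548)), (np.float64(-16.3), np.float64(0.0541)), (np.float64(1.5), np.float64(0.0566)), (np.float64(135.4), np.float64(0.0531)), (np.float64(166.9), np.float64(0.0558))]
drum angle mod30: 13.89
19.4 thy -2.93 F [-5.4 -1.9  7.1] M [-0.23  0.96 -0.75]
```

View pics/s22.png

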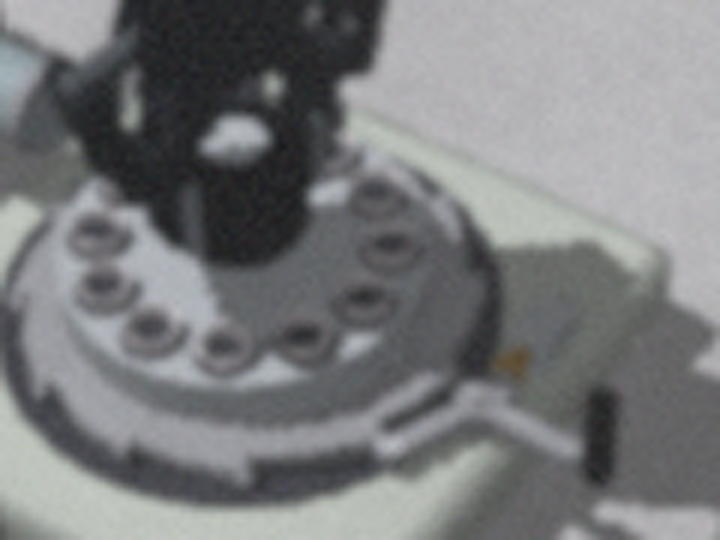

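>>> step_arm --plan '[[0.5, [0, 0, 0], 0.8], [0.5, [0, 0, 0], 0.8], [0.5, [0, 0, 0], 4], [0.5, [0, 0, 0], 8], [0.5, [0, 0, 0], 12]]' --force 35

```text
time_s: 20.0
position: [0.5122, -0.0163, 0.0995]
tcp_rot: [-2.485, -1.919, 0.004]
force: [-6.7, -2.1, 7.9]
gripper_width: 0.0494
```

>>> step_arm --plan '[[0.5, [0, 0, 0], 4], [0.5, [0, 0, 0], 8], [0.5, [0, 0, 0], 11], [0.5, [0, 0, 0], 14], [0.5, [0, 0, 0], 16]]'

```text
time_s: 20.5
position: [0.5117, -0.0161, 0.0995]
tcp_rot: [-2.727, -1.555, 0.005]
force: [-7.4, -0.6, 9.8]
gripper_width: 0.0489
```

```bash
python3 cup.py
python3 - <<'E'
from h import *
s=cap("side"); crop(s,165,140,120,90,6,"pics/s23.png")
E
```

```text
[(np.float64(-131.1), np.float64(0.0569)), (np.float64(-103.7), np.float64(0.0589)), (np.float64(-73.4), np.float64(0.0552)), (np.float64(-43.8), np.float64(0.055)), (np.float64(-11.7), np.float64(0.055)), (np.float64(138.3), np.float64(0.0535))]
drum angle mod30: -12.57
20.5 thy -30.6 F [-7.4 -0.6  9.8] M [-0.37  1.22  0.45]
```

View pics/s23.png

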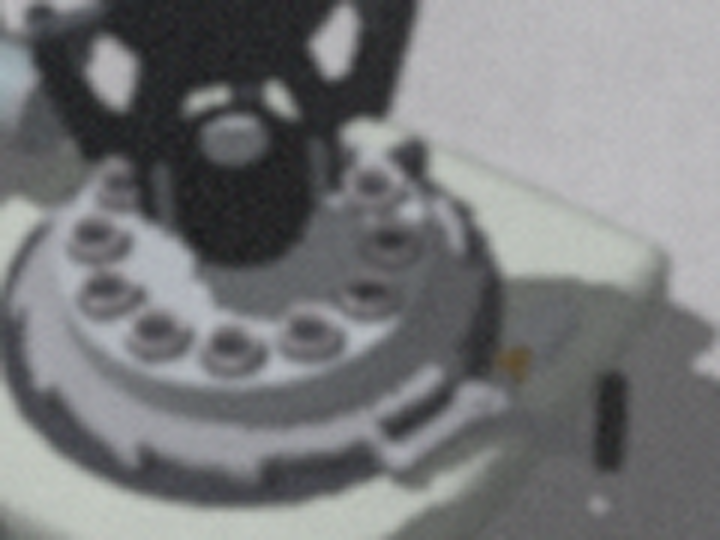

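>>> step_arm --plan '[[0.5, [0, 0, 0], 1], [0.5, [0, 0, 0], 2], [0.5, [0, 0, 0], 3], [0.5, [0, 0, 0], 3.5], [0.5, [0, 0, 0], 3.5]]'

```text
time_s: 21.1
position: [0.5115, -0.016, 0.0995]
tcp_rot: [-2.773, -1.471, 0.005]
force: [-8.2, -0.2, 9.5]
gripper_width: 0.0496
```

```bash
python3 cup.py
python3 - <<'E'
from h import *
s=cap("side"); crop(s,165,140,120,90,6,"pics/s24.png")
E
```

```text
[(np.float64(-139.7), np.float64(0.0544)), (np.float64(-127.8), np.float64(0.0602)), (np.float64(-106.7), np.float64(0.058)), (np.float64(-76.7), np.float64(0.0546)), (np.float64(-47.7), np.float64(0.0549)), (np.float64(-15.5), np.float64(0.0553)), (np.float64(102.7), np.float64(0.0494)), (np.float64(130.9), np.float64(0.0578))]
drum angle mod30: 13.15
21.1 thy -34.12 F [-8.2 -0.2  9.5] M [-0.33  1.2   0.03]
```

View pics/s24.png

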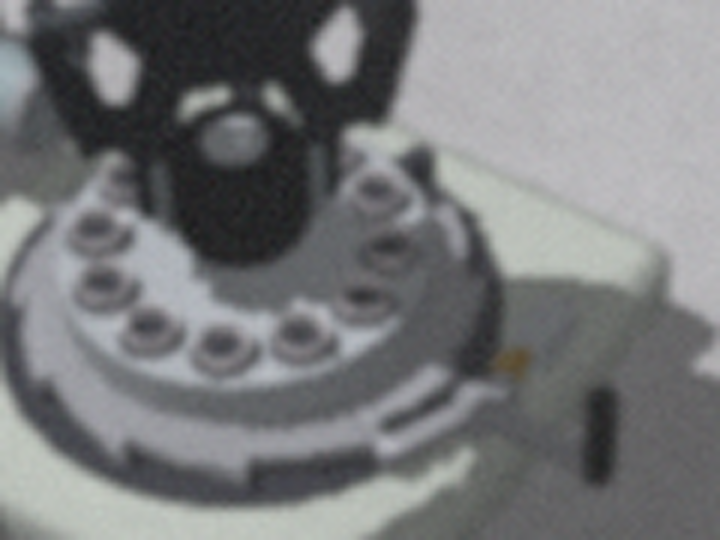

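>>> step_arm --plan '[[0.5, [0, 0, 0], 0], [0.5, [0, 0, 0], 0], [0.5, [0, 0, 0], -0.4], [0.5, [0, 0, 0], -0.8], [0.5, [0, 0, 0], -0.8]]' --force 14

```text
time_s: 21.7
position: [0.5116, -0.016, 0.0995]
tcp_rot: [-2.764, -1.488, 0.004]
force: [-7.4, 0.1, 9.4]
gripper_width: 0.0495
```

```bash
python3 cup.py
```

```text
[(np.float64(-138.9), np.float64(0.0544)), (np.float64(-126.3), np.float64(0.0596)), (np.float64(-105.6), np.float64(0.0583)), (np.float64(-76.0), np.float64(0.0548)), (np.float64(-47.1), np.float64(0.0548)), (np.float64(-14.2), np.float64(0.0549)), (np.float64(76.4), np.float64(0.0542)), (np.float64(135.7), np.float64(0.0536))]
drum angle mod30: -14.94
21.7 thy -33.4 F [-7.4  0.1  9.4] M [-0.31  1.2  -0.11]
```

>>> step_arm --plan '[[0.5, [0, 0, 0], -0.3], [0.5, [0, 0, 0], -0.6], [0.5, [0, 0, 0], -0.6]]'

```text
time_s: 22.05
position: [0.5116, -0.016, 0.0995]
tcp_rot: [-2.758, -1.498, 0.003]
force: [-7.3, -0.2, 9.3]
gripper_width: 0.0489
```

```bash
python3 cup.py
```

```text
[(np.float64(-163.6), np.float64(0.0567)), (np.float64(-134.1), np.float64(0.0579)), (np.float64(-105.7), np.float64(0.0583)), (np.float64(-75.8), np.float64(0.0541)), (np.float64(-46.5), np.float64(0.055)), (np.float64(-14.3), np.float64(0.0552)), (np.float64(1.5), np.float64(0.0571)), (np.float64(102.1), np.float64(0.0495)), (np.float64(135.3), np.float64(0.053)), (np.float64(166.6), np.float64(0.0558))]
drum angle mod30: 14.7
22.05 thy -32.98 F [-7.3 -0.2  9.3] M [-0.23  1.24 -0.67]
```

>>> step_arm --plan '[[0.5, [0, 0, 0], 0], [0.5, [0, 0, 0], 0], [0.5, [0, 0, 0], 0], [0.5, [0, 0, 0], 0.3], [0.5, [0, 0, 0], 0.4]]'

```text
time_s: 22.6
position: [0.5116, -0.016, 0.0995]
tcp_rot: [-2.761, -1.492, 0.004]
force: [-7.8, -1.3, 9.5]
gripper_width: 0.049
```

>>> step_arm --plan '[[0.5, [0, 0, 0], 0], [0.7, [0, 0, 0], 0], [0.9, [0, 0, 0], 0], [1.0, [0, 0, 0], 0], [1.0, [0, 0, 0], 0]]'

```text
time_s: 23.1
position: [0.5147, -0.0152, 0.0984]
tcp_rot: [2.761, 1.497, 0.001]
force: [-0.2, -0.4, -0.4]
gripper_width: 0.0853
```

>>> step_arm --plan '[[1.0, [0, 0, -0.02], 0], [1.0, [0, 0, -0.06], 0], [1.0, [0, 0, -0.1], 0], [1.0, [0, 0, -0.13], 0], [1.0, [0, 0, -0.13], 0]]'

```text
time_s: 23.6
position: [0.5171, -0.0163, 0.2325]
tcp_rot: [2.758, 1.495, 0.013]
force: [0.0, -0.2, -1.1]
gripper_width: 0.0855
```

```bash
python3 cup.py
python3 - <<'E'
from h import *
s=cap("side"); crop(s,165,140,120,90,6,"pics/s25.png")
t=cap("top"); crop(t,0,0,512,384,1.5,"pics/t25.png")
print(manip.observe()["position"])
E
```

```text
[(np.float64(-169.3), np.float64(0.0561)), (np.float64(-157.1), np.float64(0.0576)), (np.float64(-133.0), np.float64(0.0569)), (np.float64(-105.9), np.float64(0.0584)), (np.float64(-75.7), np.float64(0.0542)), (np.float64(-47.0), np.float64(0.053)), (np.float64(105.4), np.float64(0.0536)), (np.float64(135.9), np.float64(0.0536)), (np.float64(166.2), np.float64(0.0557))]
drum angle mod30: -14.74
23.6 thy -33.09 F [ 0.  -0.2 -1.1] M [-0.01 -0.02 -0.04]
[ 0.51363038 -0.0148992   0.22762014]
```

View pics/s25.png

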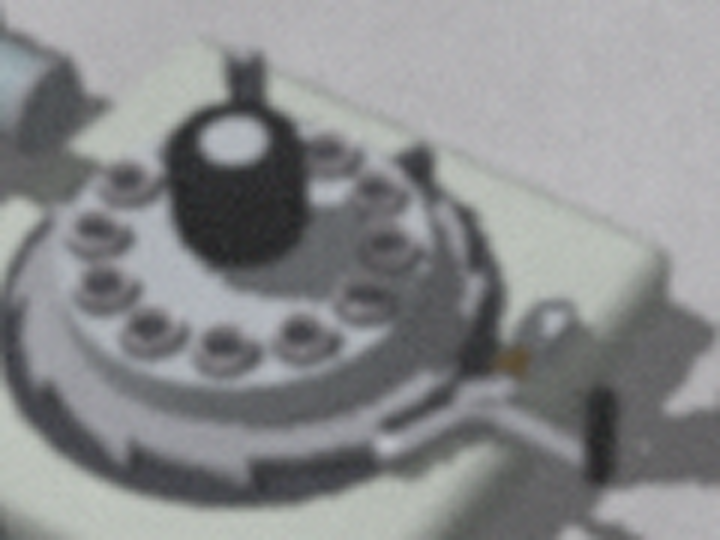

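View pics/t25.png

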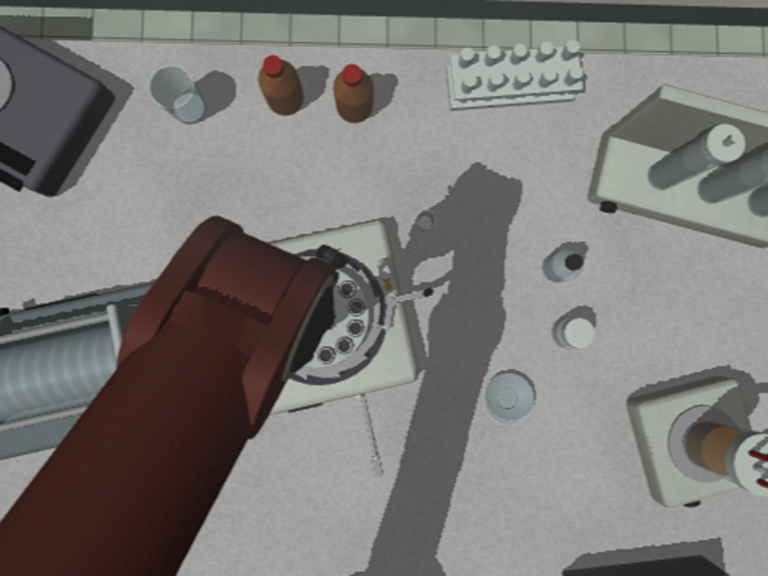

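>>> step_arm --plan '[[1.0, [0, 0, 0], 0], [1.0, [0, 0, 0], 0], [1.0, [0, 0, 0], 0]]'

```text
time_s: 24.05
position: [0.5137, -0.0154, 0.2275]
tcp_rot: [-2.762, -1.496, 0.003]
force: [0.2, -0.6, -0.7]
gripper_width: 0.085
```

Run:
```python
from h import *
s=cap("side")
p=onplane(s,234.2,166.7,.08)[:2]
d=p-np.array([.5124,-.0165]);print(p,np.hypot(*d),np.degrees(np.arctan2(d[1],d[0]))-12.9)
print(onplane(s,165+600/6,140+392/6,.096))
o=manip.observe();print(o["force"],o["qd"].round(3) if hasattr(o["qd"],"round") else o["qd"])
print(manip.job_done())
```

```text
[ 0.59257819 -0.02647082] 0.08079578626280931 -19.988807947394342
[ 0.54869304 -0.17066216  0.096     ]
[0.44688085 0.578865   0.00972796] [-0.002 -0.005  0.003 -0.004 -0.001  0.001 -0.002]
the job is handed in; nothing more can be done
None
```

The carousel is re-homed and standing on the second click with the pawl in. I handed the job in at about 24 s of the 72 s allowed, and no verdict was reported.

- **Pawl out:** I pushed the thumb post along +x until it snapped over. The pictures showed the nose clear of the ratchet.
- **Homing:** I turned the drum back about 77° anticlockwise with the 14 N grip. At the stop the cups stopped moving and the wrist torque levelled off at 0.55 N m, roughly 5 N on the stop.
- **Pawl in:** I pushed the post back along −x until it snapped. The drum did not move.
- **Clicks:** With a 35 N grip the first click came 15–18° from home and the second about 30° later. The torque fell to about zero each time.
- **Seating:** After each click I eased back at 14 N until the torque rose and rested there about half a second. The highest torques were −0.75 N m on the first and −0.67 N m on the second, roughly 7 N on the pawl.

**Last checks:**
- **Drum:** The dog stands at about −20° in the carousel frame, about 46° from home, as expected for the second notch.
- **Pawl:** The thumb post is about 1 mm from its pawl-in position.
- **Bench and arm:** By eye in the top picture, the loose items look to be where they were, though I did not measure them. The spatula was in shadow at the start, so I have no clear earlier view of it. The open gripper is clear of the knob, with almost no force on it.

The two cameras disagreed by about 3.6 mm on the knob and post, so I used positions between them. The absolute drum angle comes from camera and tool angles, as it was not read directly.

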